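# Refit and bolt the plaster trap's cover under the magnifier

### The arm

A 7-joint arm with a two-finger parallel gripper is mounted at the origin on the work surface. World frame = base frame: x ahead of the robot, y to its left, z up, the work surface at z = 0. Lengths are in m, angles in rad, forces in N, time in s.
With the tool pointing down it reaches from about 0.425 to 0.8 m from the base axis. Payload 8.3 kg.
Tool frame: the origin (TCP) lies at the very end of the fingers, on their centre line; the grasp point (between the pads) lies 19 mm behind it; x points along the fingers, y is the direction in which the jaws open and shut, and the axes are right-handed (so a half turn about x gives the same grasp; the last joint's range is limited). The gripper opens to 85 mm and grips with 20 to 120 N. Pads are 22 mm wide; open, the fingers measure 114 mm over their backs; the gripper's body (76 mm by 85 mm) begins 54 mm behind the grasp point. The pads swing forward as they close: fully open they stand 13 mm farther back than shut.
Start: joints at [-1.309, 0.383, 0.016, 1.37, -0.006, 1.388, -0.046], TCP at [0.199, 0.592, 0.231] pointing down, gripper open.
Joint ranges: [-2.95, 2.95], [-0.25, 2.06], [-1.52, 1.56], [0.18, 2.33], [-1.44, 4.58], [0.02, 2.06], [-3.01, 3.01]. Speed limits (rad/s): [2.39, 2.39, 3.01, 3.01, 3.14, 3.14, 3.14].

### API

Orientations are given as a unit quaternion [x, y, z, w].
In Python, from bench import ctrl gives the robot as it stands.
- The arm moves only by the tool send_rows, never from a script. Its argument "plan" is a list of rows, each an object of numbers: "x", "y", "z": the shift along the tool's x, y, z in m; "wx", "wy", "wz": the turn, a rotation vector about the tool's x, y, z in degrees; "gripper": the opening, from 0 (shut) to 1 (fully open). In form: [{"x": .., "y": .., "z": .., "wx": .., "wy": .., "wz": .., "gripper": ..}, ...]. A call has 1 to 20 rows; each row shifts and turns the commanded pose from where the row before left it, along the tool's axes as they then stand; what a row does not reach is not made up. A row lasts 1/8 s, in which the tool goes at most 62.5 mm and 10.7 degrees, less where a joint would pass 70% of its speed; a pose out of reach is approached as far as the arm can. A call is refused whole if a number of a shift passes 0.0625 or a number of a turn 10.7, either way. A call with a gripper value outside its range is refused whole. The fingers move at their own pace and stop on an object; "grip_force" is the grip in N (left out, the last holds). Time passes only in rows, so rows that do not move let the fingers close. It gives the time, the measured TCP pose, the force and the opening at its end, in the units of the state.
- ctrl.state(): the state, without advancing time (a new reading comes with each control period).
- ctrl.grab_frame(name): name is "scene" or "side" or "wrist"; returns the picture (420x560x3 uint8, blue, green, red); there is no depth.
- ctrl.camera_model(name): a dict with "fov_y" (degrees; the focal length in pixels is half the picture's height over the tangent of half this angle, whatever the lens; pixels are square), "cx", "cy" (the principal point, pixels), "dist" ([k1, k2, p1, p2, k3] as OpenCV has them; the pictures are not rectified), "rvec" (rotation vector, rad) and "tvec" (3), from world to camera coordinates, as OpenCV has them; the wrist camera has in their place "T_tool_cam" (4x4, takes a point from camera to tool coordinates, whose origin is the TCP and whose axes are the tool frame's). Camera axes: x right, y down, z forward; pixel columns grow to the right and rows downward; lengths in m; the calibration is good to about 2 mm. A picture is of the moment at which its call begins: read the wrist's pose just before it. camera_model takes no time and is no camera call.
- ctrl.hand_in(): hands the job in, once; it reports no verdict.
Trained networks look in the newest picture that a camera, given by its name, has taken for a name from the list of things; names that differ only in an ending like _2 or _b are one class to them, and where a whole thing is asked for, a point or a joint stands for the part that bears it (a point fixed in the world has none). Each returns a list of dicts, best first, with "p" (0 to 1); they miss things now and then, are a little off and sometimes report something else, mostly with a low value. They report only what shows in the picture. A call takes as long as a camera call. They do not tell look-alikes from the thing itself.
- ctrl.regions_of(label, camera): "pixels" (420x560 bool, what is visible of it) and "extent" ([left, top, width, height] in pixels, round what is visible of it).
The state is a dict: "time_s": time; "joint_positions": joint angles; "dq": joint speeds; "effort": joint torques, N m; "tool_pos": TCP position; "tool_rot": TCP orientation; "force": force on the tool from outside, world axes, zero at the start; "wrist_torque": the same for the moment, N m; "width": opening from 0.0 (shut) to 1.0 (fully open).
Only numpy, scipy, OpenCV 4.12 (cv2) and the standard library are available. Lean on these libraries where they do the work, as an engineer would, in place of code of your own. Each camera call takes 0.05 s, during which the arm holds its last target. There are 200 camera calls.

### The job

Close the plaster trap: draw its bolt back, tilt the cover plate and slide its green edge under the brass lip, then lower the other edge by hand, without letting it drop, until the plate lies flat in the opening, and push the bolt fully home over it. Do not touch the magnifier lamp, and leave everything else where it stands.

Things in the scene. Friction and masses are not known exactly. Their poses are not given: they have to be found in the camera images.
- trap: Grey plaster trap, a fixed open tray, yaw up to 0.28. Origin on the work surface under the centre of its opening; x points from the brass lip to the bolt. Outside x -84 to 130, y +-64. Opening x -63 to 63, y +-54; inside it a ledge all round, 10 to 18 wide, its top 35 above the work surface, carries the cover. Side walls rise to 43, the deck at the bolt end to 44.
- lip_edge (a point): Middle of the free edge of the brass lip, at its underside: trap frame x -49, y 0, z 48 (13 above the ledge). The lip spans the trap's whole width and overhangs the -x end of the opening by 14, to the wall at x -63; it is 5 thick (top 53 above the work surface). Axes as the trap's.
- bolt (a joint): Slide bolt on the trap's deck, in m: 0 = fully home (stop), 0.030 = drawn right back (stop); opens along the trap's +x, drag 2 N, stays where left. Bar 12 wide, from 45 to 53 above the work surface, nose at trap x = 45 mm + travel, so it bars the opening when home and is clear from 18 mm on. Starts 0 to 8 mm drawn.
- bolt_knob (a point): Centre of the bolt's upright red knob, 14 in diameter, 40 high (53 to 93 above the work surface): trap frame x = 88 mm + travel, y 0, z 73. Axes as the trap's.
- cover_tab (a point): Centre of the black grip tab of the loose steel cover plate (0.2 to 0.4 kg). Plate 120 (x) by 100 (y) by 5. Tab upright on top, 12 thick (y), 40 long (x), 40 high, its middle 15 to +x of the plate's middle; this point is 25 above the plate's underside. x points from the green-striped edge to the far edge, z up out of the top. Starts flat on the work surface, yaw within 0.6.
- cover_hook_edge (a point): Middle of the plate's green-striped edge, at mid thickness: 75 to -x of the tab's middle, 2.5 above the underside. Axes as the plate's.
- cover_far_edge (a point): Middle of the plate's other edge, at mid thickness: 45 to +x of the tab's middle, 2.5 above the underside. Axes as the plate's.
- lamp: Magnifier lamp, fixed: round foot 90 across, pole 22 across and 340 high standing beyond the trap's bolt end, arm to a round head that hangs over the bolt. Origin on the work surface under the head's centre; the pole stands 150 from it along its +x.
- lamp_head (a point): Centre of the underside of the lamp's head, 238 above the work surface: a white ring 162 in outer diameter, 24 thick, round a clear lens. It hangs over the bolt's deck, so a gripper held upright over the knob strikes it; one leaning back towards the lip (30 to 40 degrees) passes beneath.
- crucible: Ochre ceramic crucible, 48 across, 45 high, loose bystander; origin under its middle.
- chuck: Stainless three-jaw lathe chuck, 76 across, 58 high, heavy loose bystander; origin under its middle.
- model: Small white plaster dental arch model, 50 x 55, 31 high, loose bystander; origin under its middle.
- shade_guide: Mint-green shade guide bar with white tooth tabs, 160 long (its x), 45 wide, 29 high, loose bystander; origin under its middle.
- jar: Amber jar, 56 across, 90 high, loose bystander standing near the cover plate's far edge; origin under its middle.
- spatula: Spatula lying flat, 190 long, along its x, loose bystander.
Things that resemble listed ones, but are neither listed nor needed, are in the scene too. Leave any blue look-alike of the part that bears cover_tab alone.

How it is judged:
On the way, in this order (a step that is already met when the one before it is completed fails the run):
1. the bolt is drawn back clear of the opening (value of joint bolt above 0.018 m), for 0.1 s.
2. the cover, tilted, has its green edge under the lip (x of cover_hook_edge in the frame of trap between -0.07 and -0.052 m and z of cover_hook_edge in the frame of trap between 0.03 and 0.047 m and angle between cover_tab's own z axis and vertical above 0.06 rad), for 0.02 s.
3. the cover lies flat in the opening, the bolt still back (x of cover_hook_edge in the frame of trap below -0.053 m and z of cover_hook_edge in the frame of trap between 0.033 and 0.041 m and z of cover_far_edge in the frame of trap below 0.041 m and x of cover_far_edge in the frame of trap above 0.05 m and angle between cover_tab's own z axis and vertical below 0.04 rad and value of joint bolt above 0.012 m), for 0.2 s.
At the end, for the whole second after the job is handed in: The cover lies flat (within 0.04 rad) on the ledges, both edges down to within about 3.5 mm, its green edge at least 4 mm under the lip, and at rest; the bolt is home to within 5 mm over its far edge; the robot touches nothing (x of cover_hook_edge in the frame of trap below -0.053 m and z of cover_hook_edge in the frame of trap between 0.033 and 0.041 m and z of cover_far_edge in the frame of trap below 0.041 m and x of cover_far_edge in the frame of trap above 0.05 m and angle between cover_tab's own z axis and vertical below 0.04 rad and value of joint bolt below 0.005 m and linear speed of cover below 0.01 m/s).
It fails at once if the lamp is touched (over 1 N) (contact force between lamp and anything else above 1 N).
It fails at once if the cover drops into the trap (turns faster than 4 rad/s there) (horizontal distance between cover_tab and trap below 0.06 m and angular speed of cover above 4 rad/s).
It fails at once if something else on the shelf is moved more than 20 mm (distance of any of crucible, chuck, model, shade_guide, jar, spatula from where it was at the start of the episode above 0.02 m).
It also fails if it takes over 72 s, if anything falls off the work surface, if the arm or the gripper's body presses on something with over 40 N, if the wrist force passes 120 N, or if a joint passes its speed limit or range.

## Working session

There is one attempt and no reset: what is moved stays moved. The work goes in short steps, Python scripts to look and compute and a tool call to move; the robot and the scene stay as the last step left them, time stands still between calls to the robot, and variables do not carry over. Pictures are saved under pics/ and viewed, about 8 in all and at most 12, crops included, and the job is handed in when it is done.

Besides the shell and the picture viewer there is one more tool, called as a command line: name --argument value ..., lists and objects as JSON in quotes. send_rows: Moves the arm, as the interface text tells. Its arguments: {"type":"object","properties":{"plan":{"type":"array","items":{"type":"object","properties":{"x":{"type":"number"},"y":{"type":"number"},"z":{"type":"number"},"wx":{"type":"number"},"wy":{"type":"number"},"wz":{"type":"number"},"gripper":{"type":"number"}}}},"grip_force":{"type":"number"}},"required":["plan"]}

```bash
ls; mkdir -p pics; python3 - <<'E'
from bench import ctrl
import cv2,numpy as np
s=ctrl.state();print(s['time_s'],s['tool_pos'],s['tool_rot'],s['width'])
a=ctrl.grab_frame("scene");b=ctrl.grab_frame("side")
cv2.imwrite("pics/a.png",a);cv2.imwrite("pics/b.png",b)
for n in("scene","side","wrist"):print(n,ctrl.camera_model(n))
for l in("trap","bolt","cover_tab","lamp","jar","crucible","chuck","model","shade_guide","spatula"):
  for c in("scene","side"):
    for r in ctrl.regions_of(l,c)[:3]:
      ys,xs=np.nonzero(r["pixels"]);print(l,c,round(r["p"],2),r["extent"],xs.mean().round(),ys.mean().round())
E
```

```text
pics
0.0 [0.19923839 0.59184457 0.23023301] [ 0.11358671  0.69790888 -0.11500871  0.69770642] 1.0014740863088851
scene {'fov_y': 52.98364391866749, 'cx': 281.3679431459671, 'cy': 209.04791138173954, 'dist': array([-0.03078161,  0.        ,  0.        ,  0.        ,  0.        ]), 'rvec': array([ 1.59022255,  2.02725492, -0.80482429]), 'tvec': array([ 0.12779834, -0.25153483,  1.42172609])}
side {'fov_y': 48.273584538349894, 'cx': 280.4686235142423, 'cy': 200.0522611053723, 'dist': array([-0.09325586,  0.        ,  0.        ,  0.        ,  0.        ]), 'rvec': array([ 0.33042185, -2.8592522 ,  1.09267355]), 'tvec': array([0.49047542, 0.1976402 , 1.50555254])}
wrist {'fov_y': 67.27965842651608, 'cx': 280.5026690840649, 'cy': 214.45663578125206, 'dist': array([-0.04872321,  0.        ,  0.        ,  0.        ,  0.        ]), 'T_tool_cam': array([[ 6.63028835e-05, -2.74127535e-01,  9.61693345e-01,
        -1.42684865e-01],
       [ 9.99999334e-01, -1.08986001e-03, -3.79604869e-04,
         4.50791503e-04],
       [ 1.15217126e-03,  9.61692730e-01,  2.74127280e-01,
        -6.89437484e
[... 935 characters left out ...]

crucible scene 0.55 [272.2, 253.8, 10.3, 23.2] 278.0 262.0
crucible scene 0.18 [271.0, 218.3, 24.0, 19.9] 283.0 229.0
crucible side 0.51 [256.6, 218.9, 14.4, 12.2] 263.0 223.0
chuck scene 0.7 [252.1, 275.6, 35.5, 43.8] 269.0 299.0
chuck side 0.92 [223.5, 204.7, 21.8, 30.0] 234.0 220.0
model scene 0.95 [272.2, 217.6, 20.3, 22.4] 283.0 230.0
shade_guide scene 0.92 [118.2, 198.8, 38.7, 45.9] 136.0 220.0
shade_guide scene 0.7 [202.3, 262.9, 7.8, 9.4] 205.0 267.0
shade_guide side 0.76 [284.0, 140.7, 39.7, 15.8] 304.0 148.0
shade_guide side 0.42 [214.5, 240.1, 20.2, 31.3] 224.0 252.0
spatula scene 0.79 [426.4, 236.7, 32.3, 64.1] 443.0 262.0
spatula side 0.64 [231.2, 329.0, 61.6, 30.2] 269.0 343.0
```

```bash
python3 - <<'E'
import cv2,numpy as np
a=cv2.imread("pics/a.png");b=cv2.imread("pics/b.png")
A=cv2.resize(a[185:395,110:480],(800,454),interpolation=cv2.INTER_CUBIC)
cv2.imwrite("pics/a2.png",A)
B=cv2.resize(b[90:370,150:350],(429*1,600),interpolation=cv2.INTER_CUBIC)
cv2.imwrite("pics/b2.png",B)
E
```

```text
(no output)
```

View pics/a2.png

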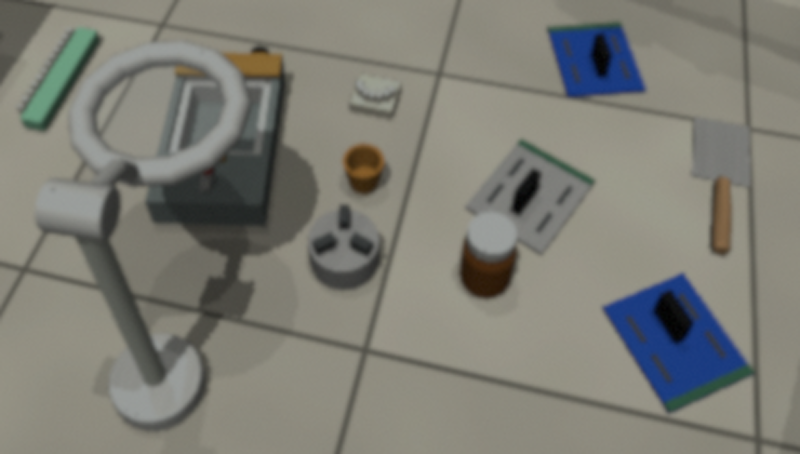

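View pics/b2.png

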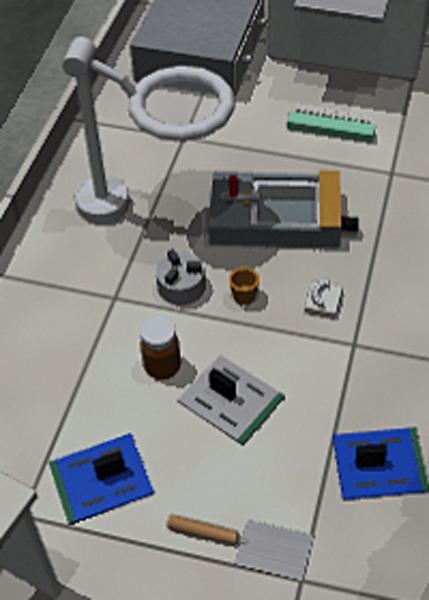

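Scene picture: steel plate at full-picture px (356,274), green edge at upper right, jar behind its far edge. Look-alikes are the blue plates at (423,343) and (385,213). Trap is at (218,250) with the lip on top and the lamp over the bolt. In the side picture the plate is at (257,275), the blue ones at (196,313) and (327,306), and the red knob at (259,177). I choose the steel plate.

```bash
cat > h.py <<'E'
import numpy as np,cv2
from scipy.spatial.transform import Rotation as R
from scipy.optimize import least_squares
from bench import ctrl
def K(m):
    f=210/np.tan(np.radians(m['fov_y']/2));return np.array([[f,0,m['cx']],[0,f,m['cy']],[0,0,1.]])
def ext(name,tp=None,tr=None):
    m=ctrl.camera_model(name)
    if name!='wrist': return m,cv2.Rodrigues(m['rvec'])[0],np.array(m['tvec'])
    T=np.eye(4);T[:3,:3]=R.from_quat(tr).as_matrix();T[:3,3]=tp
    E=np.linalg.inv(T@m['T_tool_cam']);return m,E[:3,:3],E[:3,3]
def proj(P,e):
    m,r,t=e;return cv2.projectPoints(np.asarray(P,float).reshape(-1,1,3),cv2.Rodrigues(r)[0],t,K(m),m['dist'])[0].reshape(-1,2)
def ray(px,e,z):
    m,r,t=e;u=cv2.undistortPoints(np.array(px,float).reshape(-1,1,2),K(m),m['dist']).reshape(-1,2)
    d=np.c_[u,np.ones(len(u))]@r;c=-r.T@t;return c+d*((z-c[2])/d[:,2])[:,None]
def tf(p,P):
    P=np.asarray(P,float);c,s=np.cos(p[2]),np.sin(p[2]);return np.c_[p[0]+c*P[:,0]-s*P[:,1],p[1]+s*P[:,0]+c*P[:,1],P[:,2]]
def fit(p0,obs):
    # obs: list of (ext, model pts, px)
    f=lambda p:np.concatenate([(proj(tf(p,P),e)-px).ravel() for e,P,px in obs])
    r=least_squares(f,p0,loss='soft_l1');return r.x,f(r.x).reshape(-1,2)
E
python3 - <<'E'
from h import *
np.set_printoptions(precision=3,suppress=True)
es,ed=ext('scene'),ext('side')
S=lambda l:np.array(l)/2.162+[110,185]
D=lambda l:np.array(l)/2.145+[150,90]
g=S([(521,141),(594,182),(541,252),(467,206)]);d=D([(284,398),(243,442),(178,400),(222,356)])
print(ray(g,es,.005));print(ray(d,ed,.005))
# lip top corners, far edge
print('lip',ray(S([(177,55),(283,58),(283,77),(177,75)]),es,.053),ray(D([(319,172),(340,172),(341,227),(320,229)]),ed,.053))
print('base',ray(S([(150,215),(263,222)]),es,0),ray(D([(210,245),(340,247)]),ed,0))
print('knob side',ray(D([(234,177)]),ed,.093), 'scene',ray(S([(207,176)]),es,.093))
for n,px,z in(('jar',(490,283),0),('cruc',(364,186),0),('chuck',(344,275),0),('model',(375,108),0)):print(n,ray(S([px]),es,z))
print('lamp foot',ray(S([(156,385)]),es,.01),'head',ray(S([(160,112)]),es,.245),ray(D([(181,101)]),ed,.245))
E
```

```text
[[0.465 0.17  0.005]
 [0.504 0.259 0.005]
 [0.609 0.211 0.005]
 [0.57  0.123 0.005]]
[[0.459 0.168 0.005]
 [0.499 0.252 0.005]
 [0.607 0.207 0.005]
 [0.565 0.117 0.005]]
lip [[ 0.469 -0.259  0.053]
 [ 0.444 -0.13   0.053]
 [ 0.473 -0.121  0.053]
 [ 0.5   -0.247  0.053]] [[ 0.494 -0.253  0.053]
 [ 0.459 -0.261  0.053]
 [ 0.435 -0.138  0.053]
 [ 0.467 -0.126  0.053]]
base [[ 0.662 -0.223 -0.   ]
 [ 0.641 -0.095  0.   ]] [[ 0.643 -0.096  0.   ]
 [ 0.434 -0.142  0.   ]]
knob side [[ 0.619 -0.168  0.093]] scene [[ 0.655 -0.142  0.093]]
jar [[0.656 0.163 0.   ]]
cruc [[0.567 0.003 0.   ]]
chuck [[0.683 0.01  0.   ]]
model [[ 0.452 -0.013  0.   ]]
lamp foot [[ 0.847 -0.135  0.01 ]] head [[ 0.695 -0.148  0.245]] [[ 0.698 -0.16   0.245]]
```

```bash
cat >> h.py <<'E'
def Rt(yaw,lean):
    x=[np.sin(lean)*np.cos(yaw),np.sin(lean)*np.sin(yaw),-np.cos(lean)];y=[-np.sin(yaw),np.cos(yaw),0]
    return np.c_[x,y,np.cross(x,y)]
def go(p,yaw,leandeg,frm=None):
    """turn in place first, then shift: total rotvec (deg, tool) and total shift (mm, in the turned tool frame)"""
    s=ctrl.state();R0=R.from_quat(s['tool_rot']) if frm is None else R.from_matrix(frm[1])
    p0=s['tool_pos'] if frm is None else frm[0]
    R1=R.from_matrix(Rt(yaw,np.radians(leandeg)))
    print('turn',np.degrees((R0.inv()*R1).as_rotvec()).round(1),'shift',(R1.inv().apply(np.array(p)-p0)*1e3).round(1))
    return np.array(p),R1.as_matrix()
E
python3 - <<'E'
from h import *
go([.549,.182,.17],-.42,10)
E
```

```text
turn [  5.4 -10.   -0.5] shift [ 144.8 -232.1  468.5]
```

send_rows --plan '[{"wx":5.4,"wy":-10.0},{"x":0.012,"y":-0.0193,"z":0.039},{"x":0.012,"y":-0.0193,"z":0.039},{"x":0.012,"y":-0.0193,"z":0.039},{"x":0.012,"y":-0.0193,"z":0.039},{"x":0.012,"y":-0.0193,"z":0.039},{"x":0.012,"y":-0.0193,"z":0.039},{"x":0.012,"y":-0.0193,"z":0.039},{"x":0.012,"y":-0.0193,"z":0.039},{"x":0.012,"y":-0.0193,"z":0.039},{"x":0.012,"y":-0.0193,"z":0.039},{"x":0.012,"y":-0.0193,"z":0.039},{"x":0.012,"y":-0.0193,"z":0.039},{}]'

```text
invalid input
```

```bash
python3 - <<'E'
from h import *
s=ctrl.state();print(s['time_s'],s['joint_positions'].round(2) if hasattr(s['joint_positions'],'round') else s['joint_positions'])
a=ctrl.grab_frame("wrist");cv2.imwrite("pics/w1.png",a)
np.savez('w1.npz',p=s['tool_pos'],r=s['tool_rot'])
print(s['tool_pos'],s['tool_rot'])
for P in ctrl.regions_of("cover_tab","wrist"):print(P['p'],P['extent'])
# predicted plate corners
e=ext('wrist',s['tool_pos'],s['tool_rot'])
print(proj(tf([.549,.182,-.42],[[-.075,.05,.005],[-.075,-.05,.005],[.045,-.05,.005],[.045,.05,.005]]),e).round())
E
```

```text
1.1 [-1.31  0.38  0.02  1.37 -0.01  1.39 -0.05]
[0.19936571 0.59233007 0.23127868] [ 0.11429563  0.69783938 -0.11431344  0.69777443]
0.6 [18.0, 286.6, 79.4, 46.9]
[[141. 431.]
 [ 79. 424.]
 [ 88. 475.]
 [145. 482.]]
```

View pics/w1.png

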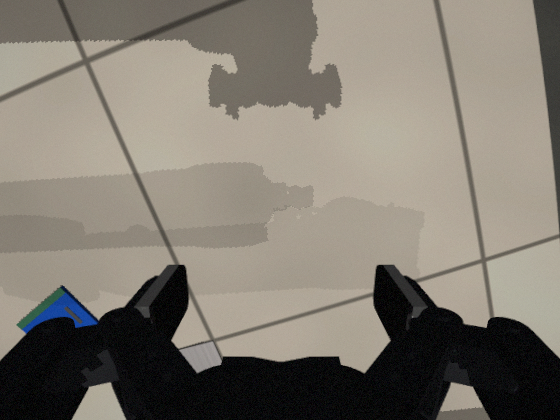

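The move was refused, so nothing moved. The wrist view still shows the start position, with the fingers at rows 265–420. I'll give every key in each row.

send_rows --plan '[{"x":0,"y":0,"z":0,"wx":5.4,"wy":-10.0,"wz":-0.5,"gripper":1},{"x":0.012,"y":-0.0193,"z":0.039,"wx":0,"wy":0,"wz":0,"gripper":1},{"x":0.012,"y":-0.0193,"z":0.039,"wx":0,"wy":0,"wz":0,"gripper":1},{"x":0.012,"y":-0.0193,"z":0.039,"wx":0,"wy":0,"wz":0,"gripper":1},{"x":0.012,"y":-0.0193,"z":0.039,"wx":0,"wy":0,"wz":0,"gripper":1},{"x":0.012,"y":-0.0193,"z":0.039,"wx":0,"wy":0,"wz":0,"gripper":1},{"x":0.012,"y":-0.0193,"z":0.039,"wx":0,"wy":0,"wz":0,"gripper":1},{"x":0.012,"y":-0.0193,"z":0.039,"wx":0,"wy":0,"wz":0,"gripper":1},{"x":0.012,"y":-0.0193,"z":0.039,"wx":0,"wy":0,"wz":0,"gripper":1},{"x":0.012,"y":-0.0193,"z":0.039,"wx":0,"wy":0,"wz":0,"gripper":1},{"x":0.012,"y":-0.0193,"z":0.039,"wx":0,"wy":0,"wz":0,"gripper":1},{"x":0.012,"y":-0.0193,"z":0.039,"wx":0,"wy":0,"wz":0,"gripper":1},{"x":0.012,"y":-0.0193,"z":0.039,"wx":0,"wy":0,"wz":0,"gripper":1},{"x":0,"y":0,"z":0,"wx":0,"wy":0,"wz":0,"gripper":1}]'

```text
time_s: 2.95
tool_pos: [0.5524, 0.1803, 0.1661]
tool_rot: [0.134, 0.632, -0.16, 0.746]
force: [-0.3, 0.5, -0.3]
width: 1.001
```

```bash
python3 - <<'E'
from h import *
s=ctrl.state();print(s['time_s'],np.round(s['joint_positions'],2))
a=ctrl.grab_frame("wrist");cv2.imwrite("pics/w2.png",a)
np.savez('w2.npz',p=s['tool_pos'],r=s['tool_rot'])
print(s['tool_pos'],s['tool_rot'])
go([.549,.182,.17],-.42,10)
for P in ctrl.regions_of("cover_tab","wrist"):print(P['p'],P['extent'])
e=ext('wrist',s['tool_pos'],s['tool_rot'])
print(proj(tf([.549,.182,-.42],[[-.075,.05,.005],[-.075,-.05,.005],[.045,-.05,.005],[.045,.05,.005]]),e).round())
E
```

```text
2.95 [-0.76  0.25  0.36  1.72  0.04  1.07  0.72]
[0.5523803  0.18030015 0.16614995] [ 0.13413338  0.63189889 -0.16030414  0.74633411]
turn [ 0.1 -0.5  0.1] shift [-4.  -1.8 -0.9]
0.81 [409.1, 141.8, 145.8, 128.9]
0.67 [218.5, 82.6, 120.1, 129.9]
[[339.  82.]
 [222.  83.]
 [231. 210.]
 [330. 210.]]
```

View pics/w2.png

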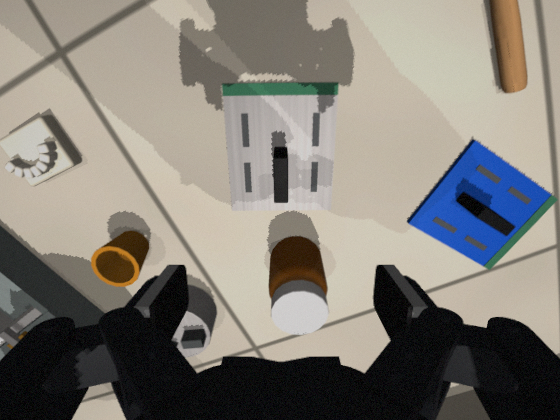

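The wrist view shows the steel plate with its green edge at rows 84 to 96, corners (222,84), (338,83), (231,210) and (332,210), all within about 1–2 px of my prediction. So plate pose (.549,.182,-.42) is confirmed. The jar is at (298,290) and a blue look-alike at (480,205). Next, look at the trap.

```bash
python3 - <<'E'
from h import *
T=np.array([.530,-.180,.2])
go(tf(T,[[-.01,0,.19]])[0],.2,30)
E
```

```text
turn [-33.3 -19.9  12. ] shift [ -71.9 -353.6  -76.9]
```

send_rows --plan '[{"x":-0.02,"y":0,"z":0,"wx":-6.7,"wy":-4.0,"wz":2.4,"gripper":1},{"x":0,"y":0,"z":0,"wx":-6.7,"wy":-4.0,"wz":2.4,"gripper":1},{"x":0,"y":0,"z":0,"wx":-6.7,"wy":-4.0,"wz":2.4,"gripper":1},{"x":0,"y":0,"z":0,"wx":-6.6,"wy":-4.0,"wz":2.4,"gripper":1},{"x":0,"y":0,"z":0,"wx":-6.6,"wy":-3.9,"wz":2.4,"gripper":1},{"x":-0.005,"y":-0.0393,"z":-0.009,"wx":0,"wy":0,"wz":0,"gripper":1},{"x":-0.005,"y":-0.0393,"z":-0.009,"wx":0,"wy":0,"wz":0,"gripper":1},{"x":-0.005,"y":-0.0393,"z":-0.009,"wx":0,"wy":0,"wz":0,"gripper":1},{"x":-0.005,"y":-0.0393,"z":-0.009,"wx":0,"wy":0,"wz":0,"gripper":1},{"x":-0.005,"y":-0.0393,"z":-0.009,"wx":0,"wy":0,"wz":0,"gripper":1},{"x":-0.005,"y":-0.0393,"z":-0.009,"wx":0,"wy":0,"wz":0,"gripper":1},{"x":-0.005,"y":-0.0393,"z":-0.009,"wx":0,"wy":0,"wz":0,"gripper":1},{"x":-0.005,"y":-0.0393,"z":-0.009,"wx":0,"wy":0,"wz":0,"gripper":1},{"x":-0.005,"y":-0.0393,"z":-0.009,"wx":0,"wy":0,"wz":0,"gripper":1},{"x":0,"y":0,"z":0,"wx":0,"wy":0,"wz":0,"gripper":1}]'

```text
time_s: 4.92
tool_pos: [0.5273, -0.1813, 0.1853]
tool_rot: [-0.049, 0.497, 0.085, 0.862]
force: [0.6, 1.6, -1.5]
width: 1.002
```

```bash
python3 - <<'E'
from h import *
s=ctrl.state();print(s['time_s'],np.round(s['joint_positions'],2))
a=ctrl.grab_frame("wrist");cv2.imwrite("pics/w3.png",cv2.resize(a,(800,600),interpolation=cv2.INTER_CUBIC))
np.savez('w3.npz',p=s['tool_pos'],r=s['tool_rot'])
T=np.array([.530,-.180,.2]);go(tf(T,[[-.01,0,.19]])[0],.2,30)
e=ext('wrist',s['tool_pos'],s['tool_rot'])
M=np.array([[-84,64,53],[-84,-64,53],[-49,-64,53],[-49,64,53],[63,54,44],[63,-54,44],[130,-64,44],[130,64,44],[88,0,93],[88,0,53]])/1e3
print((proj(tf(T,M),e)/.7).round())
E
```

```text
4.925 [-0.75 -0.11  1.19  2.08 -0.32  0.71  2.44]
turn [-0.  0. -0.] shift [-8.4 -1.9 -4.2]
[[550.  18.]
 [254.  19.]
 [270. 100.]
 [534.  99.]
 [483. 263.]
 [322. 264.]
 [320. 330.]
 [485. 329.]
 [402. 344.]
 [402. 299.]]
```

View pics/w3.png

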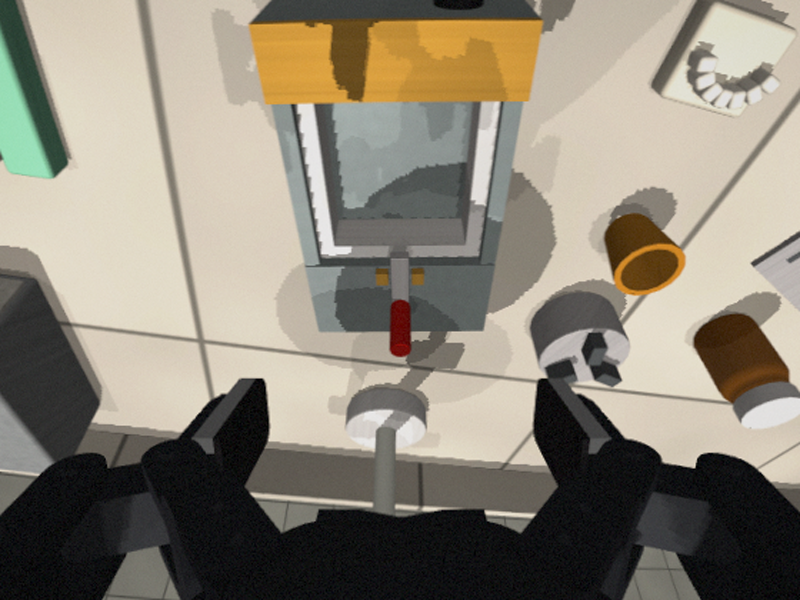

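The view shows the brass lip with corners (541,20), (250,23), (528,100) and (265,103), the deck from (306,266)–(493,263) to (318,331)–(485,330), and the knob running from base (400,305) to top (400,349). The bolt is slightly drawn. Fitting the trap pose to these.

```bash
python3 - <<'E'
from h import *
d=np.load('w3.npz');e=ext('wrist',d['p'],d['r'])
M=np.array([[-84,64,53],[-84,-64,53],[-49,-64,53],[-49,64,53],[63,-64,44],[63,64,44],[130,-64,44],[130,64,44]])/1e3
px=np.array([(541,20),(250,23),(265,103),(528,100),(306,266),(493,263),(318,331),(485,330)])*.7
p,r=fit([.53,-.18,.2],[(e,M,px)]);print(p.round(4));print(r.round(1))
k=ray(np.array([(400,350)])*.7,e,.093)[0];k2=ray(np.array([(400,302)])*.7,e,.053)[0]
c,s=np.cos(p[2]),np.sin(p[2])
for q in(k,k2):
  v=q[:2]-p[:2];print('knob trap',c*v[0]+s*v[1],-s*v[0]+c*v[1])
h=np.array([.697,-.155])-p[:2];print('head',c*h[0]+s*h[1],-s*h[0]+c*h[1])
E
```

```text
[ 0.5316 -0.182   0.2074]
[[ 1.3 -0.4]
 [-1.6  0.3]
 [-0.1  0.3]
 [ 0.4  0.2]
 [-1.  -0.2]
 [ 1.3  0.8]
 [ 0.5  0. ]
 [-1.4 -0.1]]
knob trap 0.09270378735003251 2.479817832158962e-05
knob trap 0.08934628240346384 -7.689082965146865e-06
head 0.16738465986473255 -0.007585777702868984
```

```bash
cat >> h.py <<'E'
T=np.array([.5316,-.182,.2074])
def tip(gx,gy,gz,lean):  # TCP (world) putting the grasp point at this trap point
    a=np.radians(lean);return tf(T,[[gx+.019*np.sin(a),gy,gz-.019*np.cos(a)]])[0]
E
python3 - <<'E'
from h import *
a=np.radians(40);g=np.array([.091,0,.080]);b=g-.08*np.array([np.sin(a),0,-np.cos(a)])
f=go(tip(*b,40),T[2],40)
go(tip(*g,40),T[2],40,f)
E
```

```text
turn [ -0.4 -10.    0.2] shift [79.9 -4.2  4.9]
turn [ 0. -0.  0.] shift [80.  0. -0.]
```

send_rows --plan '[{"x":0,"y":0,"z":0,"wx":-0.4,"wy":-10.0,"wz":0.2,"gripper":0.5},{"x":0.02,"y":-0.001,"z":0.001,"wx":0,"wy":0,"wz":0,"gripper":0.5},{"x":0.02,"y":-0.001,"z":0.001,"wx":0,"wy":0,"wz":0,"gripper":0.5},{"x":0.02,"y":-0.001,"z":0.001,"wx":0,"wy":0,"wz":0,"gripper":0.5},{"x":0.02,"y":-0.001,"z":0.002,"wx":0,"wy":0,"wz":0,"gripper":0.5},{"x":0,"y":0,"z":0,"wx":0,"wy":0,"wz":0,"gripper":0.5}]'

```text
time_s: 5.72
tool_pos: [0.5616, -0.155, 0.1462]
tool_rot: [-0.048, 0.42, 0.09, 0.902]
force: [-0.1, -0.8, 0.6]
width: 0.502
```

```bash
python3 - <<'E'
from h import *
s=ctrl.state();print(s['time_s'],np.round(s['joint_positions'],2),s['width'])
go(tip(.091,0,.08,40),T[2],40)
a=ctrl.grab_frame("wrist");b=ctrl.grab_frame("side")
cv2.imwrite("pics/w4.png",np.hstack([cv2.resize(a,(450,338)),cv2.resize(b[90:230,180:325],(350,338),interpolation=cv2.INTER_CUBIC)]))
E
```

```text
5.725 [-1.17 -0.25  1.55  2.22 -0.41  0.38  2.58] 0.5015809453547667
turn [0.3 0.  0.6] shift [105.7 -20.3   0.4]
```

View pics/w4.png

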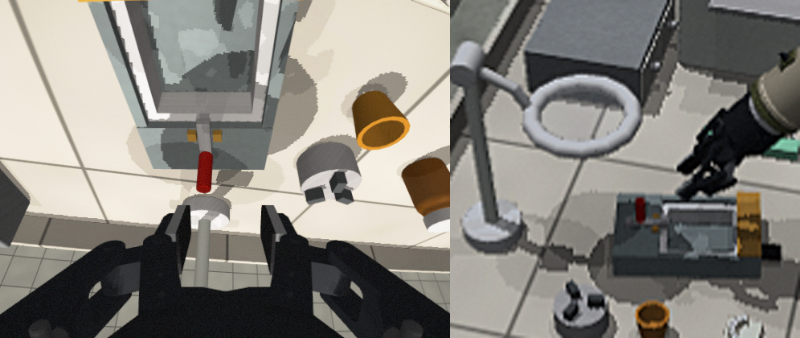

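The move stopped short because j2 and j3 reached their limits: the elbow has swung in the redundancy. I'll identify the kinematics from the logged states so I can see how to unwind it.

```bash
cat > kin.py <<'E'
from h import *
import itertools
def fk(q,sg,L):
    h,d3,a,d5,aw,d7,psi,b=L  # base height, upper arm, elbow offset, forearm, wrist offset, flange+tool, tool roll, shoulder offset
    def tr(x,z):M=np.eye(4);M[0,3]=x;M[2,3]=z;return M
    def ro(ax,t):M=np.eye(4);M[:3,:3]=R.from_euler(ax,t).as_matrix();return M
    q=np.array(q)*sg
    M=tr(0,h)@ro('z',q[0])@tr(b,0)@ro('y',q[1])@ro('z',q[2])@tr(a,d3)@ro('y',q[3])@tr(-a,d5)@ro('z',q[4])@ro('y',q[5])@tr(aw,0)@ro('z',q[6])@ro('z',psi)@tr(0,d7)
    Rt=M[:3,:3]@np.array([[0,0,-1.],[0,1,0],[1,0,0]]).T if 0 else np.c_[M[:3,2],M[:3,1],-M[:3,0]]
    return M[:3,3],Rt
E
cat > data.py <<'E'
from h import *
s=ctrl.state()
D=[([-1.309,.383,.016,1.37,-.006,1.388,-.046],[0.19936571,0.59233007,0.23127868],[0.11429563,0.69783938,-0.11431344,0.69777443]),
([-0.76,0.25,0.36,1.72,0.04,1.07,0.72],[0.5523803,0.18030015,0.16614995],[0.13413338,0.63189889,-0.16030414,0.74633411]),
([-0.75,-0.11,1.19,2.08,-0.32,0.71,2.44],np.load('w3.npz')['p'],np.load('w3.npz')['r']),
(s['joint_positions'],s['tool_pos'],s['tool_rot'])]
E
python3 - <<'E'
from kin import *; from data import D
def res(L,sg):
    o=[]
    for q,p,r in D:
        P,Q=fk(q,sg,L);o+=list(P-p)+list(.2*(Q-R.from_quat(r).as_matrix()).ravel())
    return np.array(o)
best=[]
for sg in itertools.product([1,-1],repeat=7):
    if sg[1]<0 : continue
    for psi in(0,1.57,3.14,-1.57):
        r=least_squares(res,[.33,.35,.0,.35,0,.3,psi,0],args=(np.array(sg),),max_nfev=30);best.append((r.cost,sg,r.x.round(3)))
best.sort(key=lambda b:b[0])
for b in best[:5]:print(b)
E
```

```text
(np.float64(0.0006520228610498057), (-1, 1, -1, 1, -1, 1, -1), array([ 0.388,  0.42 , -0.065,  0.521, -0.062,  0.407,  1.574, -0.033]))
(np.float64(0.0006520228610498074), (-1, 1, -1, 1, -1, 1, -1), array([ 0.388,  0.42 , -0.065,  0.521, -0.062,  0.407,  1.574, -0.033]))
(np.float64(0.0006520228610498115), (-1, 1, -1, 1, -1, 1, -1), array([ 0.388,  0.42 , -0.065,  0.521, -0.062,  0.407, -4.709, -0.033]))
(np.float64(0.0006520228610498124), (-1, 1, -1, 1, -1, 1, -1), array([ 0.388,  0.42 , -0.065,  0.521, -0.062,  0.407,  1.574, -0.033]))
(np.float64(0.031236718013621944), (-1, 1, -1, 1, 1, 1, -1), array([ 0.326, -0.005,  0.017,  0.453, -0.181,  0.019,  1.874, -0.032]))
```

```bash
cat >> kin.py <<'E'
SG=np.array([-1,1,-1,1,-1,1,-1])
def fk2(q,L):
    h,d3,a,d5,aw,d7,psi,b,y1,y2,y3=L
    def tr(x,y,z):M=np.eye(4);M[:3,3]=x,y,z;return M
    def ro(ax,t):M=np.eye(4);M[:3,:3]=R.from_euler(ax,t).as_matrix();return M
    q=np.array(q)*SG
    M=tr(0,0,h)@ro('z',q[0])@tr(b,y1,0)@ro('y',q[1])@ro('z',q[2])@tr(a,y2,d3)@ro('y',q[3])@tr(-a,y3,d5)@ro('z',q[4])@ro('y',q[5])@tr(aw,0,0)@ro('z',q[6])@ro('z',psi)@tr(0,0,d7)
    return M[:3,3],np.c_[M[:3,2],M[:3,1],-M[:3,0]]
def err(q,L,p,Rm):
    P,Q=fk2(q,L);return np.r_[p-P,R.from_matrix(Rm@Q.T).as_rotvec()]
def jac(q,L):
    P,Q=fk2(q,L);J=np.zeros((6,7))
    for i in range(7):
        d=np.array(q,float);d[i]+=1e-5;P2,Q2=fk2(d,L);J[:,i]=np.r_[P2-P,R.from_matrix(Q2@Q.T).as_rotvec()]/1e-5
    return J
LO=np.array([-2.95,-.25,-1.52,.18,-1.44,.02,-3.01]);HI=np.array([2.95,2.06,1.56,2.33,4.58,2.06,3.01])
E
python3 - <<'E'
from kin import *; from data import D
D=list(D)
def res(L):
    o=[]
    for q,p,r in D: 
        e=err(q,L,p,R.from_quat(r).as_matrix());e[3:]*=.2;o+=list(e)
    return np.r_[o,.02*L[8:]]
r=least_squares(res,[.388,.42,-.065,.521,-.062,.407,1.574,-.033,0,0,0]);L=r.x
print(L.round(3),r.fun[:-3].reshape(-1,6).round(4));np.save('L.npy',L);np.save('q0.npy',D[3][0])
# min-norm sim of move 1 and 2 
q=np.array(D[0][0])
for k in(1,2):
    P0,Q0=fk2(q,L);p,rr=D[k][1],R.from_quat(D[k][2]).as_matrix()
    w=R.from_matrix(rr@Q0.T).as_rotvec()
    for i in range(1,61):
        e=err(q,L,P0+(p-P0)*i/60,R.from_rotvec(w*i/60).as_matrix()@Q0);q=q+np.linalg.pinv(jac(q,L))@e
    print(k,q.round(2),np.round(D[k][0],2))
# IK, preferring small j3
g=tip(.091,0,.08,40)
for flip in(0,1):
    Rm=Rt(T[2],np.radians(40))@(np.diag([1,-1,-1]) if flip else np.eye(3))
    out=[]
    for t in range(12):
        q0=np.random.default_rng(t).uniform(LO,HI);q0[2]*=.2
        f=least_squares(lambda q:np.r_[err(q,L,g,Rm)*[30]*1 if 0 else err(q,L,g,Rm)*30,.02*q[2]],q0,bounds=(LO,HI))
        if np.abs(f.fun[:6]).max()<.05:out.append(f.x.round(2))
    for o in out[:4]:print('flip',flip,o)
E
```

```text
[ 0.282  0.447 -0.011  0.468 -0.011  0.373  1.574 -0.002 -0.015 -0.009
 -0.009] [[ 0.0002  0.0008 -0.0002 -0.0001  0.0001  0.0005]
 [-0.0011 -0.0006 -0.001  -0.001   0.0012  0.    ]
 [ 0.0005 -0.0004  0.0025  0.0006 -0.0013 -0.0014]
 [-0.0002  0.0004 -0.0012 -0.0004 -0.0001  0.0005]]
1 [-0.75  0.25  0.34  1.72  0.05  1.08  0.72] [-0.76  0.25  0.36  1.72  0.04  1.07  0.72]
2 [-0.46 -0.06  0.92  2.08 -0.41  0.72  2.5 ] [-0.75 -0.11  1.19  2.08 -0.32  0.71  2.44]
flip 0 [ 0.88  0.39 -0.54  2.05 -0.87  0.26  3.01]
flip 0 [ 0.88  0.39 -0.54  2.05 -0.87  0.26  3.01]
flip 0 [ 0.88  0.39 -0.54  2.05 -0.87  0.26  3.01]
flip 0 [ 0.39  0.34  0.    2.06 -1.25  0.39 -3.  ]
flip 1 [ 0.39  0.34  0.    2.06 -1.25  0.39  0.14]
flip 1 [-0.56  0.69  1.17  2.09  4.58  0.93  0.28]
flip 1 [ 0.39  0.34 -0.    2.06 -1.25  0.39  0.14]
flip 1 [ 0.39  0.34  0.    2.06 -1.25  0.39  0.14]
```

```bash
cat >> kin.py <<'E'
def seg(q,L,p,Rm,n=8,rot_first=True):
    P0,Q0=fk2(q,L);w=R.from_matrix(Rm@Q0.T).as_rotvec();m=0
    st=[(P0,R.from_rotvec(w*i/n).as_matrix()@Q0) for i in range(1,n+1)] if np.linalg.norm(w)>.02 else []
    st+=[(P0+(p-P0)*i/n,Rm) for i in range(1,n+1)]
    for a,b in st:
        q=q+np.linalg.pinv(jac(q,L),rcond=.02)@err(q,L,a,b);m=max(m,np.max(np.r_[LO-q,q-HI]))
    return q,m
E
cat > s.py <<'E'
from kin import *
L=np.load('L.npy');q0=np.load('q0.npy');rng=np.random.default_rng(0)
def final(q):
    yk=-.15;a=np.radians(38);k=tf(T,[[.091,0,.08]])[0]
    d=Rt(yk,a)[:,0];g=k+.019*d
    q,m1=seg(q,L,g-.09*d,Rt(yk,a));q2,m2=seg(q,L,g,Rt(yk,a),5);q3,m3=seg(q2,L,g+.026*np.array([np.cos(T[2]),np.sin(T[2]),0]),Rt(yk,a),4);return q2,q3,max(m1,m2,m3)
import time;t0=time.time();best=[]
while time.time()-t0<240:
    q=q0;m=-9;W=[]
    for k in range(rng.integers(1,3)):
        az=rng.uniform(-.35,1.);r=rng.uniform(.45,.62);p=np.array([r*np.cos(az),r*np.sin(az),rng.uniform(.2,.35)])
        if p[1]<0:p[0]=min(p[0],.5)
        w=(p.round(2),round(rng.uniform(-1.6,1.2),2),rng.integers(0,6)*5.);W.append(w)
        q,mm=seg(q,L,w[0],Rt(w[1],np.radians(w[2])),6);m=max(m,mm)
        if m>.02:break
    if m>.02:continue
    a,b,mm=final(q)
    if mm<-.05:best.append((max(abs(a[2]),abs(b[2])),W,a.round(2),b.round(2),mm))
best.sort(key=lambda b:b[0]);print(len(best))
for b in best[:5]:print(b)
E
python3 s.py
```

```text
0
```

```bash
cat > s2.py <<'E'
from kin import *
L=np.load('L.npy')
for yk in(-.3,-.15,0,.2):
  for lean in(32,40):
    a=np.radians(lean);d=Rt(yk,a)[:,0]
    for tr in(.0,.026):
      k=tf(T,[[.091+tr,0,.08]])[0];o=[]
      for t in(-.8,-.4,0,.4,.8,1.2):
        f=min((least_squares(lambda q:np.r_[err(q,L,k+.019*d,Rt(yk,a))*50,.3*(q[2]-t)],[.25,.4,t,1.9,c,.5,1.6],bounds=(LO,HI)) for c in(0,-.6)),key=lambda f:f.cost)
        o.append((round(f.x[2],2),f.x.round(2)[[0,1,3,4,5,6]].tolist(),round(np.abs(f.fun[:6]).max()/50,3)))
      if tr: print(yk,lean,*o,sep='\n  ')
E
python3 s2.py
```

```text
-0.3
  32
  (np.float64(-0.8), [0.85, 0.47, 1.96, 1.01, 0.45, 0.63], np.float64(0.0))
  (np.float64(-0.4), [0.51, 0.37, 1.97, 0.69, 0.33, 0.85], np.float64(0.0))
  (np.float64(0.0), [0.16, 0.34, 1.99, 0.29, 0.27, 1.17], np.float64(0.0))
  (np.float64(0.4), [-0.2, 0.36, 2.0, -0.21, 0.25, 1.6], np.float64(0.0))
  (np.float64(0.8), [-0.54, 0.46, 2.01, -0.78, 0.32, 2.07], np.float64(0.0))
  (np.float64(1.2), [-0.81, 0.71, 2.01, -1.29, 0.55, 2.43], np.float64(0.0))
-0.3
  40
  (np.float64(-0.8), [0.86, 0.45, 2.06, 1.54, 0.36, 0.12], np.float64(0.0))
  (np.float64(-0.4), [0.52, 0.36, 2.07, 1.42, 0.21, 0.12], np.float64(0.0))
  (np.float64(0.0), [0.16, 0.33, 2.09, 1.24, 0.1, 0.22], np.float64(0.0))
  (np.float64(0.44), [-0.27, 0.36, 2.11, -0.78, 0.02, 2.14], np.float64(0.0))
  (np.float64(0.71), [-0.51, 0.42, 2.11, -1.44, 0.11, 2.73], np.float64(0.0))
  (np.float64(0.72), [-0.51, 0.42, 2.11, -1.44, 0.12, 2.73], np.float64(0.0))
-0.15
  32
  (np.float64(-0.8), [0.91, 0.47, 1.96, 0.83, 0.37, 0.97], np.float64(0.0))
  (np.float64(-0.4), [0.57, 0.37, 1.98, 0.37, 0.28, 1.32], np.float64(0.0))
  
[... 1954 characters left out ...]
  (np.float64(0.4), [-0.02, 0.4, 1.94, -0.96, 0.51, 2.87], np.float64(0.0))
  (np.float64(0.76), [-0.31, 0.49, 1.95, -1.18, 0.64, 3.01], np.float64(0.0))
  (np.float64(0.77), [-0.32, 0.49, 1.95, -1.18, 0.64, 3.01], np.float64(0.0))
0.2
  40
  (np.float64(-0.8), [1.06, 0.51, 2.0, -0.2, 0.18, 2.39], np.float64(0.0))
  (np.float64(-0.4), [0.72, 0.41, 2.01, -0.93, 0.26, 3.01], np.float64(0.0))
  (np.float64(-0.4), [0.72, 0.41, 2.01, -0.93, 0.26, 3.01], np.float64(0.0))
  (np.float64(-0.4), [0.71, 0.41, 2.01, -0.93, 0.27, 3.01], np.float64(0.0))
  (np.float64(-0.4), [0.71, 0.41, 2.01, -0.93, 0.27, 3.01], np.float64(0.0))
  (np.float64(-0.4), [0.71, 0.41, 2.01, -0.93, 0.27, 3.01], np.float64(0.0))
```

```bash
sed -i 's/np.radians(38)/np.radians(33)/; s/if m>.02:break/if m>(.12 if k==0 else -.03):break/; s/    if m>.02:continue/    if m>.12:continue/; s/mm<-.05/mm<-.03/; s/<240/<200/' s.py; sed -i 's/q,mm=seg(q,L,w\[0\]/q,mm=seg(q,L,w[0]/' s.py; python3 s.py; python3 - <<'E'
exec(open('s.py').read().split('import time')[0])
for w in [((.45,.1,.3),-1.2,0),((.5,0,.3),.2,0),((.45,.0,.25),-.3,20)]:
    q,m=seg(q0,L,np.array(w[0]),Rt(w[1],np.radians(w[2])));print(w,q.round(2),m,[x if np.isscalar(x) else x.round(2) for x in final(q)])
E
```

```text
0
((0.45, 0.1, 0.3), -1.2, 0) [-1.57  0.66  1.89  1.7  -0.63  1.66  0.71] 0.32869892437839376 [array([-2.24, -0.34,  2.47,  2.09,  0.53,  0.24,  1.26]), array([-2.32, -0.38,  2.52,  2.03,  0.56,  0.26,  1.21]), np.float64(0.9560938402808778)]
((0.5, 0, 0.3), 0.2, 0) [-2.12 -0.1   2.02  1.62  0.09  1.48  1.67] 0.6324908188057354 [array([-2.25, -0.34,  2.47,  2.09,  0.52,  0.24,  1.27]), array([-2.33, -0.37,  2.52,  2.03,  0.55,  0.26,  1.22]), np.float64(0.9632461264963896)]
((0.45, 0.0, 0.25), -0.3, 20) [-1.91  0.69  2.22  2.09 -0.6   1.17  1.76] 0.6594807597398931 [array([-1.44, -0.03,  1.72,  2.24, -0.17,  0.32,  1.86]), array([-1.45, -0.01,  1.71,  2.22, -0.18,  0.34,  1.84]), np.float64(0.8501937564244191)]
```

```bash
cat >> kin.py <<'E'
def step(q,L,p,Rm):
    J=jac(q,L);e=err(q,L,p,Rm);free=np.ones(7,bool);dq=np.zeros(7)
    for _ in range(4):
        dq[free]=np.linalg.lstsq(J[:,free],e-J[:,~free]@dq[~free],rcond=.02)[0]
        n=q+dq;bad=free&((n<LO+.005)|(n>HI-.005))
        if not bad.any():break
        dq[bad]=np.clip(n[bad],LO[bad]+.005,HI[bad]-.005)-q[bad];free&=~bad
    return np.clip(q+np.clip(dq,-.25,.25),LO+.005,HI-.005)
def seg(q,L,p,Rm,n=8):
    P0,Q0=fk2(q,L);w=R.from_matrix(Rm@Q0.T).as_rotvec();m=0
    st=[(P0,R.from_rotvec(w*i/n).as_matrix()@Q0) for i in range(1,n+1)] if np.linalg.norm(w)>.02 else []
    st+=[(P0+(p-P0)*i/n,Rm) for i in range(1,n+1)]
    for a,b in st:
        q=step(q,L,a,b);m=max(m,np.linalg.norm(err(q,L,a,b)[:3]))
    return q,m
E
cat > s.py <<'E'
from kin import *
import time,sys
L=np.load('L.npy');q0=np.array(ctrl.state()['joint_positions'])
rng=np.random.default_rng(int(sys.argv[1]) if len(sys.argv)>1 else 0)
def final(q):
    yk=-.15;a=np.radians(33);k=tf(T,[[.091,0,.08]])[0]
    d=Rt(yk,a)[:,0];g=k+.019*d
    q,m1=seg(q,L,g-.09*d,Rt(yk,a));q2,m2=seg(q,L,g,Rt(yk,a),5);q3,m3=seg(q2,L,g+.026*np.array([np.cos(T[2]),np.sin(T[2]),0]),Rt(yk,a),4);return q2,q3,max(m1,m2,m3)
if __name__=='__main__':
    t0=time.time();best=[];N=0
    while time.time()-t0<200:
        q=q0;m=0;W=[];N+=1
        for k in range(rng.integers(1,3)):
            az=rng.uniform(-.35,1.3);r=rng.uniform(.45,.65);p=np.array([r*np.cos(az),r*np.sin(az),rng.uniform(.2,.35)])
            if p[1]<0:p[0]=min(p[0],.5)
            w=(p.round(2),round(rng.uniform(-2,1.2),2),rng.integers(-2,6)*5.);W.append(w)
            q,mm=seg(q,L,w[0],Rt(w[1],np.radians(w[2])),6);m=max(m,mm)
            if m>.05:break
        if m>.05:continue
        a,b,mm=final(q)
        if mm<.02:best.append((abs(a[2]-.2),W,a.round(2),b.round(2),round(mm,3),q.round(2)))
    best.sort(key=lambda b:b[0]);print(N,len(best))
    for b in best[:4]:print(b)
E
for i in 1 2 3 4; do python3 s.py $i & done; wait
```

```text
1309 2
(np.float64(0.4282445411928884), [(array([0.49, 0.09, 0.34]), -1.58, np.float64(-5.0)), (array([0.61, 0.01, 0.29]), -0.01, np.float64(10.0))], array([-0.34,  0.35,  0.63,  2.08, -0.91,  0.3 ,  2.44]), array([-0.35,  0.4 ,  0.63,  2.02, -0.9 ,  0.32,  2.4 ]), np.float64(0.011), array([-1.81, -0.24,  1.56,  1.66,  0.3 ,  1.31,  1.28]))
(np.float64(0.490895091625464), [(array([ 0.5 , -0.14,  0.29]), -1.53, np.float64(-10.0)), (array([0.55, 0.01, 0.24]), 0.44, np.float64(20.0))], array([-0.39,  0.37,  0.69,  2.08, -0.97,  0.31,  2.48]), array([-0.4 ,  0.42,  0.69,  2.02, -0.96,  0.33,  2.44]), np.float64(0.014), array([-1.08, -0.12,  1.05,  1.9 , -0.05,  0.98,  2.02]))
1294 4
(np.float64(0.20278659327983906), [(array([0.52, 0.18, 0.33]), -0.86, np.float64(5.0)), (array([0.51, 0.01, 0.22]), 1.14, np.float64(-5.0))], array([-0.14,  0.32,  0.4 ,  2.07, -0.68,  0.25,  2.25]), array([-0.17,  0.36,  0.42,  2.01, -0.67,  0.26,  2.21]), np.float64(0.015), array([-0.92,  0.23,  0.92,  1.69, -0.11,  1.35,  2.72]))
(np.float64(0.2769507792783396), [(array([0.38, 0.37, 0.31]), -0.97, np.float
[... 1252 characters left out ...]
0.23,  1.2 ,  2.64]))
(np.float64(0.22786118239735847), [(array([0.57, 0.19, 0.22]), -1.95, np.float64(-10.0)), (array([0.64, 0.07, 0.28]), 0.95, np.float64(5.0))], array([-0.16,  0.32,  0.43,  2.07, -0.7 ,  0.25,  2.27]), array([-0.19,  0.37,  0.44,  2.01, -0.69,  0.27,  2.23]), np.float64(0.003), array([-0.36,  0.37,  0.33,  1.31, -0.19,  1.43,  2.49]))
1310 1
(np.float64(0.19232617908440042), [(array([0.5 , 0.19, 0.27]), -0.71, np.float64(20.0)), (array([0.58, 0.02, 0.28]), 0.82, np.float64(10.0))], array([-0.13,  0.32,  0.39,  2.07, -0.67,  0.25,  2.24]), array([-0.16,  0.36,  0.41,  2.01, -0.66,  0.26,  2.2 ]), np.float64(0.012), array([-1.73, -0.24,  1.56,  1.68,  0.15,  1.31,  2.21]))
```

```bash
python3 - <<'E'
from h import *
s=ctrl.state();Q=R.from_quat(s['tool_rot'])
print((Q.inv().apply(np.array([.52,.13,.27])-s['tool_pos'])*1e3).round(1))
E
```

```text
[-86.3 288.6  94.5]
```

send_rows --plan '[{"x":-0.043,"y":0,"z":0,"wx":0,"wy":0,"wz":0,"gripper":0.5},{"x":-0.043,"y":0.01,"z":0,"wx":0,"wy":0,"wz":0,"gripper":0.5},{"x":0,"y":0.04,"z":0.0135,"wx":0,"wy":0,"wz":0,"gripper":0.5},{"x":0,"y":0.04,"z":0.0135,"wx":0,"wy":0,"wz":0,"gripper":0.5},{"x":0,"y":0.04,"z":0.0135,"wx":0,"wy":0,"wz":0,"gripper":0.5},{"x":0,"y":0.04,"z":0.0135,"wx":0,"wy":0,"wz":0,"gripper":0.5},{"x":0,"y":0.04,"z":0.0135,"wx":0,"wy":0,"wz":0,"gripper":0.5},{"x":0,"y":0.04,"z":0.0135,"wx":0,"wy":0,"wz":0,"gripper":0.5},{"x":0,"y":0.04,"z":0.0135,"wx":0,"wy":0,"wz":0,"gripper":0.5},{"x":0,"y":0,"z":0,"wx":0,"wy":0,"wz":0,"gripper":0.5}]'

```text
time_s: 7.08
tool_pos: [0.5535, 0.1321, 0.2411]
tool_rot: [-0.046, 0.414, 0.09, 0.905]
force: [0.4, -1.5, -0.3]
width: 0.501
```

```bash
sed -i 's/az=rng.uniform(-.35,1.3)/az=rng.uniform(-.1,.6)/; s/<200/<120/; s/best\[:4\]/best[:3]/; s/,r=rng.uniform(.45,.65)/,r=rng.uniform(.5,.65)/' s.py
python3 -c "
from bench import ctrl;s=ctrl.state();print(s['time_s'],s['tool_pos'],s['joint_positions'])"
for i in 1 2 3 4; do python3 s.py $i & done; wait
```

```text
7.075 [0.55347129 0.13209314 0.24107703] [-0.19621466 -0.19125873 -0.14363128  2.17645701  0.16886263  0.45459421
  1.304247  ]
420 248
(np.float64(0.00013642728207130528), [(array([0.6 , 0.01, 0.34]), -0.41, np.float64(10.0)), (array([0.58, 0.16, 0.33]), -1.71, np.float64(25.0))], array([ 0.04,  0.3 ,  0.2 ,  2.07, -0.45,  0.22,  2.05]), array([ 0.  ,  0.35,  0.23,  2.01, -0.43,  0.24,  2.01]), np.float64(0.006), array([-0.48,  0.5 , -0.09,  1.07,  0.39,  1.85, -0.64]))
(np.float64(0.0001533834417526414), [(array([0.53, 0.13, 0.32]), 0.97, np.float64(-10.0)), (array([0.63, 0.01, 0.23]), -0.11, np.float64(25.0))], array([ 0.04,  0.3 ,  0.2 ,  2.07, -0.45,  0.22,  2.05]), array([ 0.  ,  0.35,  0.23,  2.01, -0.43,  0.24,  2.01]), np.float64(0.001), array([-0.27,  0.08,  0.15,  1.83,  0.12,  0.81,  1.28]))
(np.float64(0.0033665120519858482), [(array([0.43, 0.25, 0.24]), -0.49, np.float64(-10.0)), (array([0.55, 0.12, 0.26]), -0.65, np.float64(10.0))], array([ 0.04,  0.3 ,  0.2 ,  2.07, -0.45,  0.22,  2.06]), array([-0.  ,  0.35,  0.23,  2.01, -0.44,  0.24,  2.01]), np.float64(0.004), arr
[... 2152 characters left out ...]
.float64(0.015), array([-0.14,  0.13, -0.39,  1.56,  0.12,  1.51, -0.67]))
(np.float64(0.001771797033671474), [(array([0.46, 0.28, 0.31]), -0.36, np.float64(25.0))], array([ 0.05,  0.3 ,  0.2 ,  2.07, -0.45,  0.22,  2.05]), array([ 0.  ,  0.35,  0.22,  2.01, -0.43,  0.24,  2.01]), np.float64(0.012), array([-0.33,  0.02, -0.55,  1.71,  0.44,  1.3 ,  0.23]))
(np.float64(0.0023212087359728018), [(array([ 0.47, -0.01,  0.21]), 0.68, np.float64(20.0)), (array([0.64, 0.03, 0.21]), -0.54, np.float64(-10.0))], array([ 0.05,  0.3 ,  0.2 ,  2.07, -0.45,  0.22,  2.05]), array([ 0.  ,  0.35,  0.22,  2.01, -0.43,  0.24,  2.01]), np.float64(0.004), array([-0.15,  0.56,  0.17,  1.19, -0.18,  1.55,  1.05]))
```

```bash
python3 - <<'E'
from s import *
print([x if np.isscalar(x) else x.round(2) for x in final(q0)])
yk=-.15;a=np.radians(33);k=tf(T,[[.091,0,.08]])[0];d=Rt(yk,a)[:,0];g=k+.019*d
f=go(g-.09*d,yk,33);go(g,yk,33,f);print(g-.09*d,g)
E
```

```text
[array([ 0.19,  0.3 ,  0.04,  2.06, -0.26,  0.21,  1.89]), array([ 0.14,  0.34,  0.07,  2.01, -0.24,  0.23,  1.84]), np.float64(0.0028509907349151416)]
turn [ 16.4   7.8 -11.7] shift [ 124.3 -282.     5. ]
turn [0. 0. 0.] shift [90.  0.  0.]
[ 0.58241468 -0.15748294  0.13954561] [ 0.63088178 -0.16480802  0.06406526]
```

send_rows --plan '[{"x":0,"y":0,"z":0,"wx":8.2,"wy":3.9,"wz":-5.9,"gripper":0.5},{"x":0,"y":0,"z":0,"wx":8.2,"wy":3.9,"wz":-5.8,"gripper":0.5},{"x":0.0155,"y":-0.0353,"z":0.0006,"wx":0,"wy":0,"wz":0,"gripper":0.5},{"x":0.0155,"y":-0.0353,"z":0.0006,"wx":0,"wy":0,"wz":0,"gripper":0.5},{"x":0.0155,"y":-0.0353,"z":0.0006,"wx":0,"wy":0,"wz":0,"gripper":0.5},{"x":0.0155,"y":-0.0353,"z":0.0006,"wx":0,"wy":0,"wz":0,"gripper":0.5},{"x":0.0155,"y":-0.0353,"z":0.0006,"wx":0,"wy":0,"wz":0,"gripper":0.5},{"x":0.0155,"y":-0.0353,"z":0.0006,"wx":0,"wy":0,"wz":0,"gripper":0.5},{"x":0.0155,"y":-0.0353,"z":0.0006,"wx":0,"wy":0,"wz":0,"gripper":0.5},{"x":0.0155,"y":-0.0353,"z":0.0006,"wx":0,"wy":0,"wz":0,"gripper":0.5},{"x":0,"y":0,"z":0,"wx":0,"wy":0,"wz":0,"gripper":0.5}]'

```text
time_s: 8.45
tool_pos: [0.5927, -0.1638, 0.136]
tool_rot: [0.028, 0.473, -0.05, 0.879]
force: [-0.5, -0.6, -0.4]
width: 0.499
```

```bash
python3 - <<'E'
from s import *
print(q0.round(2))
yk=-.15;a=np.radians(33);k=tf(T,[[.091,0,.08]])[0];d=Rt(yk,a)[:,0];g=k+.019*d
go(g,yk,33)
E
```

```text
[ 0.21  0.1   0.06  2.1  -0.25  0.38  1.93]
turn [ 1.6  0.4 -1.2] shift [81.   4.7 -7.4]
```

send_rows --plan '[{"x":0,"y":0.0047,"z":-0.0074,"wx":0,"wy":0,"wz":0,"gripper":0.5},{"x":0.02,"y":0,"z":0,"wx":0,"wy":0,"wz":0,"gripper":0.5},{"x":0.02,"y":0,"z":0,"wx":0,"wy":0,"wz":0,"gripper":0.5},{"x":0.02,"y":0,"z":0,"wx":0,"wy":0,"wz":0,"gripper":0.5},{"x":0.02,"y":0,"z":0,"wx":0,"wy":0,"wz":0,"gripper":0.5},{"x":0,"y":0,"z":0,"wx":0,"wy":0,"wz":0,"gripper":0.5}]'

```text
time_s: 9.2
tool_pos: [0.6318, -0.1564, 0.0653]
tool_rot: [0.026, 0.473, -0.046, 0.879]
force: [0.9, -0.3, -0.8]
width: 0.499
```

```bash
python3 - <<'E'
from s import *
yk=-.15;a=np.radians(33);k=tf(T,[[.091,0,.08]])[0];d=Rt(yk,a)[:,0];g=k+.019*d
go(g,yk,33)
s=ctrl.state();Q=R.from_quat(s['tool_rot'])
print('per mm +x trap:',Q.inv().apply([np.cos(T[2]),np.sin(T[2]),0]).round(3),Q.inv().apply([0,0,1]).round(3))
im=ctrl.grab_frame("wrist");b=ctrl.grab_frame("side")
cv2.imwrite("pics/w5.png",np.hstack([cv2.resize(im,(450,338)),cv2.resize(b[90:230,180:325],(350,338),interpolation=cv2.INTER_CUBIC)]))
E
```

```text
turn [ 2.   0.4 -1.5] shift [ 1.3 -8.5 -0.4]
per mm +x trap: [0.524 0.309 0.794] [-0.835  0.003  0.55 ]
```

View pics/w5.png

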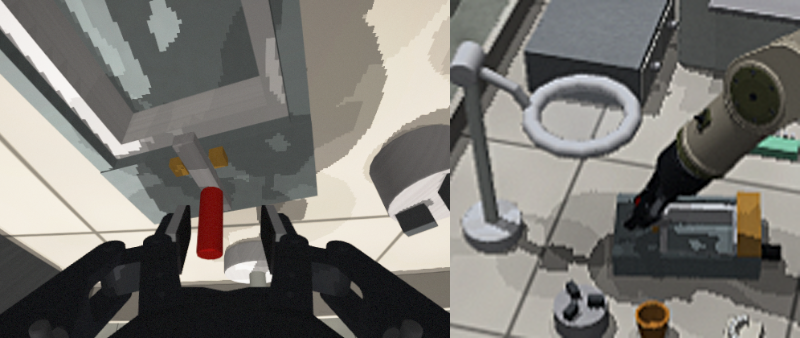

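The left view shows the knob between the pads at (208,220), about 8 mm off-centre to the left. The right view shows the arm clear of the lamp ring. Centre, grip and draw.

send_rows --plan '[{"x":0.001,"y":-0.0085,"z":0,"wx":0,"wy":0,"wz":0,"gripper":0.5},{"x":0,"y":0,"z":0,"wx":0,"wy":0,"wz":0,"gripper":0},{"x":0,"y":0,"z":0,"wx":0,"wy":0,"wz":0,"gripper":0},{"x":0,"y":0,"z":0,"wx":0,"wy":0,"wz":0,"gripper":0},{"x":0,"y":0,"z":0,"wx":0,"wy":0,"wz":0,"gripper":0},{"x":0.0032,"y":0.0019,"z":0.0048,"wx":0,"wy":0,"wz":0,"gripper":0},{"x":0.0032,"y":0.0019,"z":0.0048,"wx":0,"wy":0,"wz":0,"gripper":0},{"x":0.0032,"y":0.0019,"z":0.0048,"wx":0,"wy":0,"wz":0,"gripper":0},{"x":0.0031,"y":0.0018,"z":0.0047,"wx":0,"wy":0,"wz":0,"gripper":0},{"x":0,"y":0,"z":0,"wx":0,"wy":0,"wz":0,"gripper":0}]' --grip_force 30

```text
time_s: 10.55
tool_pos: [0.6568, -0.1598, 0.0666]
tool_rot: [0.026, 0.472, -0.046, 0.88]
force: [1.3, 6.7, 3.6]
width: 0.156
```

```bash
python3 - <<'E'
from s import *
s=ctrl.state();Q=R.from_quat(s['tool_rot']);gp=s['tool_pos']-Q.as_matrix()[:,0]*.019
v=gp[:2]-T[:2];c,n=np.cos(T[2]),np.sin(T[2]);print('grasp trap',c*v[0]+n*v[1],-n*v[0]+c*v[1],gp[2])
ctrl.grab_frame("wrist")
e=ext('wrist',s['tool_pos'],s['tool_rot'])
for r in ctrl.regions_of("bolt","wrist")[:2]:
    ys,xs=np.nonzero(r['pixels']);print(r['p'],r['extent'])
print(proj(tf(T,[[.112,0,.093],[.112,0,.053],[.070,0,.053]]),e).round())
print(s['width'],s['force'])
E
```

```text
grasp trap 0.11702636296399047 -0.000860229533707256 0.08246622288583869
0.95 [235.2, 159.8, 67.4, 158.7]
0.2 [0.0, 0.5, 406.2, 320.7]
[[278. 306.]
 [278. 228.]
 [244. 165.]]
0.15591365435573826 [1.30394079 6.7214555  3.63923196]
```

```bash
cat >> h.py <<'E'
LAM=10.
C=np.array([.549,.182,-.42])
def platetip(hx,hz,th,frame=T,y=0,gz=.030):
    t=np.radians(th);a=np.radians(th+LAM)
    G=np.array([hx,hz])+.075*np.array([np.cos(t),np.sin(t)])+(gz-.0025)*np.array([-np.sin(t),np.cos(t)])
    q=G+.019*np.array([np.sin(a),-np.cos(a)]);return tf(frame,[[q[0],y,q[1]]])[0]
E
python3 - <<'E'
from s import *
q=q0;Q=R.from_quat(ctrl.state()['tool_rot']).as_matrix();p=ctrl.state()['tool_pos']
W=[('retreat',p-.1*Q[:,0],Q)]
A=platetip(-.075,.0025,0,C);RA=Rt(C[2],np.radians(LAM))
W+=[('mid',np.array([.55,.05,.22]),Q),('over',A+[0,0,.12],RA),('grasp',A,RA),('lift',A+[0,0,.2],RA)]
RB=Rt(T[2],np.radians(LAM+12))
B=platetip(-.042,.0405,12)
W+=[('mid2',np.array([.52,.0,.26]),RB),('pre',B+[0,0,.1],RB),('down',B,RB),('in',platetip(-.060,.0405,12),RB),('flat',platetip(-.060,.0375,0),Rt(T[2],np.radians(LAM)))]
for n,p,r in W:
    q,m=seg(q,L,p,r);print(n,p.round(3),q.round(2),round(m,4))
E
```

```text
retreat [ 0.602 -0.154  0.15 ] [ 0.17  0.09  0.08  2.08 -0.22  0.4   1.89] 0.0002
mid [0.55 0.05 0.22] [-0.05 -0.15 -0.21  2.13  0.3   0.63  1.  ] 0.0015
over [0.552 0.181 0.131] [-0.22  0.29 -0.27  1.75  0.25  1.02  0.55] 0.0007
grasp [0.552 0.181 0.011] [-0.25  0.45 -0.24  1.84  0.34  0.78  0.46] 0.0003
lift [0.552 0.181 0.211] [-0.21  0.22 -0.28  1.65  0.21  1.19  0.6 ] 0.0007
mid2 [0.52 0.   0.26] [ 0.07 -0.15 -0.07  1.95 -0.11  0.96  1.82] 0.0007
pre [ 0.564 -0.175  0.165] [ 0.23  0.13  0.15  1.9  -0.32  0.81  2.35] 0.0009
down [ 0.564 -0.175  0.065] [ 0.26  0.27  0.12  1.99 -0.43  0.6   2.48] 0.0002
in [ 0.546 -0.179  0.065] [ 0.28  0.25  0.12  2.02 -0.44  0.6   2.51] 0.0
flat [ 0.55  -0.178  0.046] [ 0.16  0.36  0.18  1.86 -0.22  0.78  2.25] 0.0004
```

```bash
python3 - <<'E'
from s import *
s=ctrl.state();Q=R.from_quat(s['tool_rot']);p=s['tool_pos'];r=p-.1*Q.as_matrix()[:,0];m=np.array([.55,.05,.22])
print('mid',Q.inv().apply(m-r)*1e3)
A=platetip(-.075,.0025,0,C)
f=go(A+[0,0,.1],C[2],LAM,(m,Q.as_matrix()))
go(A,C[2],LAM,f)
E
```

```text
mid [-98.20121298 197.85428107 -22.25361717]
turn [16.8 23.4 -6.9] shift [ 98.1 120.1 -69.5]
turn [-0. -0. -0.] shift [ 98.5   0.  -17.4]
```

send_rows --plan '[{"x":0,"y":0,"z":0,"wx":0,"wy":0,"wz":0,"gripper":0.5},{"x":0,"y":0,"z":0,"wx":0,"wy":0,"wz":0,"gripper":0.5},{"x":0,"y":0,"z":0,"wx":0,"wy":0,"wz":0,"gripper":0.5},{"x":-0.033,"y":0,"z":0,"wx":0,"wy":0,"wz":0,"gripper":0.5},{"x":-0.033,"y":0,"z":0,"wx":0,"wy":0,"wz":0,"gripper":0.5},{"x":-0.034,"y":0,"z":0,"wx":0,"wy":0,"wz":0,"gripper":0.5},{"x":-0.0196,"y":0.0396,"z":-0.0045,"wx":0,"wy":0,"wz":0,"gripper":0.5},{"x":-0.0196,"y":0.0396,"z":-0.0045,"wx":0,"wy":0,"wz":0,"gripper":0.5},{"x":-0.0196,"y":0.0396,"z":-0.0045,"wx":0,"wy":0,"wz":0,"gripper":0.5},{"x":-0.0196,"y":0.0396,"z":-0.0045,"wx":0,"wy":0,"wz":0,"gripper":0.5},{"x":-0.0196,"y":0.0396,"z":-0.0045,"wx":0,"wy":0,"wz":0,"gripper":0.5},{"x":0,"y":0,"z":0,"wx":5.6,"wy":7.8,"wz":-2.3,"gripper":0.4},{"x":0,"y":0,"z":0,"wx":5.6,"wy":7.8,"wz":-2.3,"gripper":0.4},{"x":0,"y":0,"z":0,"wx":5.6,"wy":7.8,"wz":-2.3,"gripper":0.4},{"x":0.018,"y":0.03,"z":-0.0174,"wx":0,"wy":0,"wz":0,"gripper":0.4},{"x":0.018,"y":0.03,"z":-0.0174,"wx":0,"wy":0,"wz":0,"gripper":0.4},{"x":0.018,"y":0.03,"z":-0.0174,"wx":0,"wy":0,"wz":0,"gripper":0.4},{"x":0.018,"y":0.03,"z":-0.0173,"wx":0,"wy":0,"wz":0,"gripper":0.4},{"x":0,"y":0,"z":0,"wx":0,"wy":0,"wz":0,"gripper":0.4}]'

```text
time_s: 13.02
tool_pos: [0.5461, 0.1836, 0.1335]
tool_rot: [0.133, 0.631, -0.16, 0.748]
force: [0.2, -0.3, -0.1]
width: 0.4
```

```bash
cat > chk.py <<'E'
from s import *
print('t',ctrl.state()['time_s'],q0.round(2))
A=platetip(-.075,.0025,0,C)
f=go(A+[0,0,.06],C[2],LAM);go(A,C[2],LAM,f)
s=ctrl.state();a=ctrl.grab_frame("wrist");cv2.imwrite("pics/w6.png",a)
e=ext('wrist',s['tool_pos'],s['tool_rot'])
M=np.array([[-75,50,5],[-75,-50,5],[45,-50,5],[45,50,5],[-20,6,45],[-20,-6,45],[20,-6,45],[20,6,45]])/1e3
px=proj(tf(C,M),e);print(px.round())
# green edge from colour, for a refit
E
python3 chk.py
```

```text
t 13.025 [-0.27  0.28 -0.23  1.76  0.23  1.02  0.56]
turn [ 0.1 -0.3  0.2] shift [62.4 -0.3 -4.3]
turn [-0. -0. -0.] shift [ 59.1   0.  -10.4]
[[345.  94.]
 [215.  94.]
 [226. 231.]
 [334. 231.]
 [288. 179.]
 [272. 178.]
 [272. 227.]
 [288. 227.]]
```

View pics/w6.png

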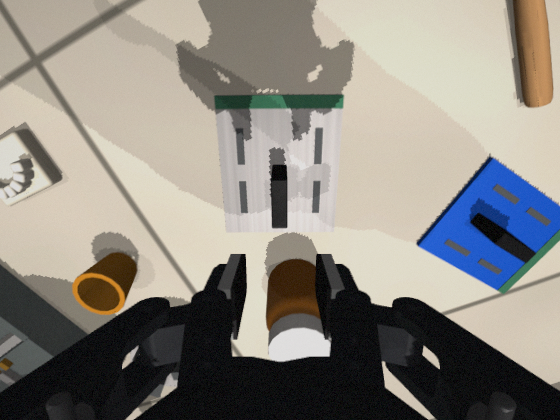

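The plate matches the prediction to about 1 px: green edge (215,95) to (344,94), far edge (225,232) to (336,232), and the tab centred between the pads. Descending to grip.

send_rows --plan '[{"x":0.024,"y":0,"z":-0.003,"wx":0,"wy":0,"wz":0,"gripper":0.4},{"x":0.024,"y":0,"z":-0.003,"wx":0,"wy":0,"wz":0,"gripper":0.4},{"x":0.024,"y":0,"z":-0.003,"wx":0,"wy":0,"wz":0,"gripper":0.4},{"x":0.024,"y":0,"z":-0.003,"wx":0,"wy":0,"wz":0,"gripper":0.4},{"x":0.015,"y":0,"z":-0.0017,"wx":0,"wy":0,"wz":0,"gripper":0.4},{"x":0.0095,"y":0,"z":-0.001,"wx":0,"wy":0,"wz":0,"gripper":0.4},{"x":0,"y":0,"z":0,"wx":0,"wy":0,"wz":0,"gripper":0.4}]'

```text
time_s: 13.95
tool_pos: [0.5537, 0.1777, 0.0144]
tool_rot: [0.135, 0.629, -0.162, 0.748]
force: [0.3, 0.2, -0.5]
width: 0.401
```

```bash
python3 - <<'E'
from s import *
go(platetip(-.075,.0025,0,C),C[2],LAM)
E
```

```text
turn [-0.2 -0.1  0.1] shift [ 2.6  2.  -3.2]
```

send_rows --plan '[{"x":0.0015,"y":0.002,"z":-0.0032,"wx":0,"wy":0,"wz":0,"gripper":0.4},{"x":0,"y":0,"z":0,"wx":0,"wy":0,"wz":0,"gripper":0},{"x":0,"y":0,"z":0,"wx":0,"wy":0,"wz":0,"gripper":0},{"x":0,"y":0,"z":0,"wx":0,"wy":0,"wz":0,"gripper":0},{"x":0,"y":0,"z":0,"wx":0,"wy":0,"wz":0,"gripper":0}]' --grip_force 80

```text
time_s: 14.58
tool_pos: [0.552, 0.1815, 0.0132]
tool_rot: [0.135, 0.629, -0.161, 0.749]
force: [-3.0, -0.1, 4.9]
width: 0.126
```

```bash
python3 - <<'E'
from s import *
s=ctrl.state();P,Q=s['tool_pos'],R.from_quat(s['tool_rot']).as_matrix()
# plate tab point in tool coordinates, plate assumed where measured
c,n=np.cos(C[2]),np.sin(C[2]);Rp=np.array([[c,-n,0],[n,c,0],[0,0,1]])
X=np.eye(4);X[:3,:3]=Q.T@Rp;X[:3,3]=Q.T@(np.array([C[0],C[1],.025])-P)
np.save('X.npy',X);print(X.round(4),s['force'],s['width'])
A=platetip(-.075,.0025,0,C);go(A,C[2],LAM)
print('up per mm',Q.T@[0,0,1])
f=(P+[0,0,.2],Q)
f=go([.52,0,.27],T[2],LAM+12,f)
E
```

```text
[[ 1.729e-01 -1.100e-03 -9.849e-01 -1.220e-02]
 [ 3.100e-03  1.000e+00 -5.000e-04 -8.000e-04]
 [ 9.849e-01 -3.000e-03  1.729e-01 -9.000e-04]
 [ 0.000e+00  0.000e+00  0.000e+00  1.000e+00]] [-2.99440232 -0.06753279  4.92880562] 0.12610508124079742
turn [-0.2 -0.   0.1] shift [ 1.9 -0.8  0. ]
up per mm [-9.84931488e-01 -5.24423967e-04  1.72944181e-01]
turn [-34.8 -11.6  10. ] shift [ -78.4 -171.1  -42.4]
```

send_rows --plan '[{"x":-0.01,"y":0,"z":0.0018,"wx":0,"wy":0,"wz":0,"gripper":0},{"x":-0.03,"y":0,"z":0.0053,"wx":0,"wy":0,"wz":0,"gripper":0},{"x":-0.04,"y":0,"z":0.007,"wx":0,"wy":0,"wz":0,"gripper":0},{"x":-0.04,"y":0,"z":0.007,"wx":0,"wy":0,"wz":0,"gripper":0},{"x":-0.04,"y":0,"z":0.007,"wx":0,"wy":0,"wz":0,"gripper":0},{"x":-0.037,"y":0,"z":0.0065,"wx":0,"wy":0,"wz":0,"gripper":0},{"x":0,"y":0,"z":0,"wx":-5.8,"wy":-1.9,"wz":1.7,"gripper":0},{"x":0,"y":0,"z":0,"wx":-5.8,"wy":-1.9,"wz":1.7,"gripper":0},{"x":0,"y":0,"z":0,"wx":-5.8,"wy":-1.9,"wz":1.7,"gripper":0},{"x":0,"y":0,"z":0,"wx":-5.8,"wy":-2,"wz":1.7,"gripper":0},{"x":0,"y":0,"z":0,"wx":-5.8,"wy":-2,"wz":1.6,"gripper":0},{"x":0,"y":0,"z":0,"wx":-5.8,"wy":-1.9,"wz":1.6,"gripper":0},{"x":-0.013,"y":-0.0285,"z":-0.007,"wx":0,"wy":0,"wz":0,"gripper":0},{"x":-0.013,"y":-0.0285,"z":-0.007,"wx":0,"wy":0,"wz":0,"gripper":0},{"x":-0.013,"y":-0.0285,"z":-0.007,"wx":0,"wy":0,"wz":0,"gripper":0},{"x":-0.013,"y":-0.0285,"z":-0.007,"wx":0,"wy":0,"wz":0,"gripper":0},{"x":-0.013,"y":-0.0285,"z":-0.007,"wx":0,"wy":0,"wz":0,"gripper":0},{"x":-0.013,"y":-0.0285,"z":-0.007,"wx":0,"wy":0,"wz":0,"gripper":0},{"x":0,"y":0,"z":0,"wx":0,"wy":0,"wz":0,"gripper":0}]'

```text
time_s: 16.95
tool_pos: [0.5201, -0.0031, 0.2699]
tool_rot: [-0.057, 0.556, 0.084, 0.825]
force: [-0.3, 1.0, -3.6]
width: 0.126
```

```bash
cat >> h.py <<'E'
def heldgo(hx,hz,th,y=0,frm=None,X=None):
    """turn/shift that brings the held plate's hook edge to trap (hx,y,hz), tilt th deg"""
    X=np.load('X.npy') if X is None else X;t=np.radians(th)
    Rp=R.from_euler('z',T[2]).as_matrix()@np.c_[[np.cos(t),0,np.sin(t)],[0,1,0],[-np.sin(t),0,np.cos(t)]]
    H=tf(T,[[hx,y,hz]])[0];tab=H+Rp@[.075,0,.0225]
    W=np.eye(4);W[:3,:3]=Rp;W[:3,3]=tab;G=W@np.linalg.inv(X)
    s=ctrl.state();P0,Q0=(s['tool_pos'],R.from_quat(s['tool_rot']).as_matrix()) if frm is None else frm
    print('turn',np.degrees(R.from_matrix(Q0.T@G[:3,:3]).as_rotvec()).round(1),'shift',(G[:3,:3].T@(G[:3,3]-P0)*1e3).round(1))
    return G[:3,3],G[:3,:3]
E
python3 - <<'E'
from s import *
s=ctrl.state();print(s['time_s'],q0.round(2),s['width'],s['tool_pos'])
a=ctrl.grab_frame("wrist");cv2.imwrite("pics/w7.png",a);np.savez('w7.npz',p=s['tool_pos'],r=s['tool_rot'])
f=heldgo(-.042,.10,12);heldgo(-.042,.0405,12,frm=f)
# predicted plate corners in picture from held pose
X=np.load('X.npy');m=ctrl.camera_model('wrist');Ti=np.linalg.inv(m['T_tool_cam'])
M=np.array([[-75,50,-20],[-75,-50,-20],[45,-50,-20],[45,50,-20],[-20,6,20],[-20,-6,20],[20,-6,20],[20,6,20]])/1e3
V=(Ti@X@np.c_[M,np.ones(8)].T)[:3].T
print(cv2.projectPoints(V.reshape(-1,1,3),np.zeros(3),np.zeros(3),K(m),m['dist'])[0].reshape(-1,2).round())
E
```

```text
16.95 [ 0.04 -0.13 -0.04  1.92 -0.1   0.98  1.81] 0.1259442671338462 [ 0.52011297 -0.00309278  0.26990639]
turn [ 0. -0. -0.] shift [ 134.8 -178.5  -47.2]
turn [0. 0. 0.] shift [ 55.2  -0.  -22.2]
[[398. 102.]
 [157. 103.]
 [193. 320.]
 [365. 320.]
 [294. 269.]
 [262. 269.]
 [265. 345.]
 [292. 345.]]
```

View pics/w7.png

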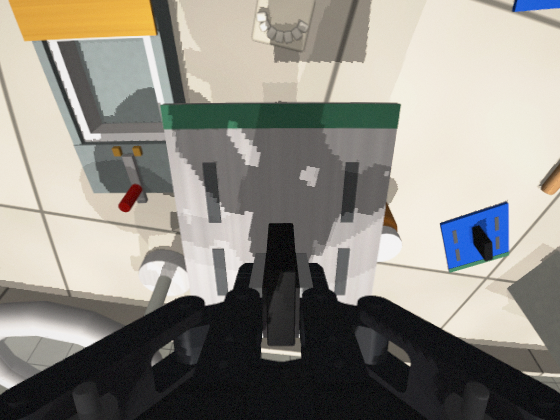

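The plate is held with the green edge from (161,103) to (400,103), against a prediction of (157,103) to (398,102). That is about 1 mm sideways, which I'll correct.

```bash
python3 - <<'E'
from h import *
X=np.load('X.npy');X[1,3]=.0003;np.save('X.npy',X)
f=heldgo(-.042,.10,12);heldgo(-.042,.0405,12,frm=f)
E
```

```text
turn [ 0. -0. -0.] shift [ 134.8 -179.7  -47.2]
turn [0. 0. 0.] shift [ 55.2  -0.  -22.2]
```

send_rows --plan '[{"x":0.0168,"y":-0.0224,"z":-0.0059,"wx":0,"wy":0,"wz":0,"gripper":0},{"x":0.0168,"y":-0.0224,"z":-0.0059,"wx":0,"wy":0,"wz":0,"gripper":0},{"x":0.0168,"y":-0.0224,"z":-0.0059,"wx":0,"wy":0,"wz":0,"gripper":0},{"x":0.0168,"y":-0.0224,"z":-0.0059,"wx":0,"wy":0,"wz":0,"gripper":0},{"x":0.0168,"y":-0.0224,"z":-0.0059,"wx":0,"wy":0,"wz":0,"gripper":0},{"x":0.0168,"y":-0.0224,"z":-0.0059,"wx":0,"wy":0,"wz":0,"gripper":0},{"x":0.0168,"y":-0.0224,"z":-0.0059,"wx":0,"wy":0,"wz":0,"gripper":0},{"x":0.0168,"y":-0.0224,"z":-0.0059,"wx":0,"wy":0,"wz":0,"gripper":0},{"x":0,"y":0,"z":0,"wx":0,"wy":0,"wz":0,"gripper":0},{"x":0,"y":0,"z":0,"wx":0,"wy":0,"wz":0,"gripper":0}]'

```text
time_s: 18.25
tool_pos: [0.5638, -0.1726, 0.1266]
tool_rot: [-0.058, 0.557, 0.087, 0.824]
force: [-0.1, 0.1, -3.4]
width: 0.127
```

```bash
python3 - <<'E'
from s import *
s=ctrl.state();print(s['time_s'],q0.round(2),s['width'],s['force'])
f=heldgo(-.042,.06,12);heldgo(-.042,.0405,12,frm=f)
a=ctrl.grab_frame("wrist")
e=ext('wrist',s['tool_pos'],s['tool_rot'])
M=np.array([[-49,-64,53],[-49,64,53],[-84,64,53],[-84,-64,53]])/1e3;print(proj(tf(T,M),e).round())
X=np.load('X.npy');m=ctrl.camera_model('wrist');Ti=np.linalg.inv(m['T_tool_cam'])
M=np.array([[-75,50,-20],[-75,-50,-20]])/1e3
V=(Ti@X@np.c_[M,np.ones(2)].T)[:3].T
print(cv2.projectPoints(V.reshape(-1,1,3),np.zeros(3),np.zeros(3),K(m),m['dist'])[0].reshape(-1,2).round())
b=ctrl.grab_frame("side")
cv2.imwrite("pics/w8.png",np.hstack([cv2.resize(a,(450,338)),cv2.resize(b[90:230,180:325],(350,338),interpolation=cv2.INTER_CUBIC)]))
E
```

```text
18.25 [ 0.22  0.18  0.16  1.94 -0.36  0.73  2.39] 0.12665395931769816 [-0.1026888   0.1168091  -3.37846659]
turn [ 0.2 -0.  -0.1] shift [ 36.5  -2.9 -16.3]
turn [0. 0. 0.] shift [18.1 -0.  -7.3]
[[155.  57.]
 [397.  57.]
 [412. -22.]
 [138. -22.]]
[[401. 102.]
 [160. 103.]]
```

View pics/w8.png

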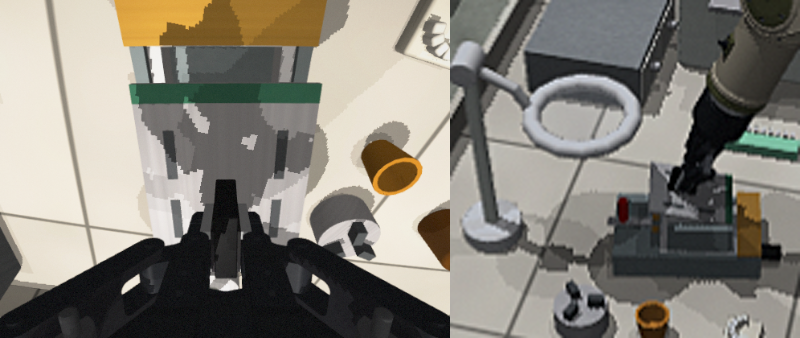

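The lip's free edge is at row 57 as predicted, the plate is square to it, and the knob is drawn back, clear. Lowering into the opening.

send_rows --plan '[{"x":0,"y":-0.0029,"z":0,"wx":0.2,"wy":0,"wz":-0.1,"gripper":0},{"x":0.0091,"y":0,"z":-0.0041,"wx":0,"wy":0,"wz":0,"gripper":0},{"x":0.0091,"y":0,"z":-0.0041,"wx":0,"wy":0,"wz":0,"gripper":0},{"x":0.0091,"y":0,"z":-0.0041,"wx":0,"wy":0,"wz":0,"gripper":0},{"x":0.0091,"y":0,"z":-0.0041,"wx":0,"wy":0,"wz":0,"gripper":0},{"x":0.0091,"y":0,"z":-0.0037,"wx":0,"wy":0,"wz":0,"gripper":0},{"x":0.007,"y":0,"z":-0.0028,"wx":0,"wy":0,"wz":0,"gripper":0},{"x":0,"y":0,"z":0,"wx":0,"wy":0,"wz":0,"gripper":0},{"x":0,"y":0,"z":0,"wx":0,"wy":0,"wz":0,"gripper":0}]'

```text
time_s: 19.48
tool_pos: [0.563, -0.1774, 0.0698]
tool_rot: [-0.057, 0.556, 0.084, 0.825]
force: [-0.1, -0.5, -3.2]
width: 0.129
```

```bash
python3 - <<'E'
from h import *
f=heldgo(-.042,.0405,12);heldgo(-.060,.0405,12,frm=f);heldgo(-.0595,.0405,12)
E
```

```text
turn [-0.1  0.   0.1] shift [ 2.6  1.6 -0.7]
turn [0. 0. 0.] shift [ -6.7  -0.1 -16.7]
turn [-0.1  0.   0.1] shift [ -3.9   1.6 -16.9]
```

send_rows --plan '[{"x":0.0025,"y":0.0016,"z":-0.0007,"wx":0,"wy":0,"wz":0,"gripper":0},{"x":-0.0013,"y":0,"z":-0.0033,"wx":0,"wy":0,"wz":0,"gripper":0},{"x":-0.0013,"y":0,"z":-0.0033,"wx":0,"wy":0,"wz":0,"gripper":0},{"x":-0.0013,"y":0,"z":-0.0033,"wx":0,"wy":0,"wz":0,"gripper":0},{"x":-0.0013,"y":0,"z":-0.0033,"wx":0,"wy":0,"wz":0,"gripper":0},{"x":-0.0012,"y":0,"z":-0.0031,"wx":0,"wy":0,"wz":0,"gripper":0},{"x":0,"y":0,"z":0,"wx":0,"wy":0,"wz":0,"gripper":0}]'

```text
time_s: 20.35
tool_pos: [0.5453, -0.1793, 0.0668]
tool_rot: [-0.057, 0.557, 0.084, 0.825]
force: [0.0, 0.2, -2.2]
width: 0.127
```

```bash
python3 - <<'E'
from h import *
print(ctrl.state()['force'])
f=heldgo(-.0590,.0400,12)
for th,hz in((9,.0395),(6,.039),(3,.0385),(0,.0378)): f=heldgo(-.059,hz,th,frm=f)
s=ctrl.state();a=ctrl.grab_frame("wrist");b=ctrl.grab_frame("side")
cv2.imwrite("pics/w9.png",np.hstack([cv2.resize(a,(450,338)),cv2.resize(b[130:220,200:325],(350,338),interpolation=cv2.INTER_CUBIC)]))
E
```

```text
[ 1.22089594e-03  1.57229335e-01 -2.22829374e+00]
turn [-0.1 -0.   0. ] shift [ 0.5 -0.1  1. ]
turn [-0.  3. -0.] shift [ 4.6  0.  -0.2]
turn [-0.  3. -0.] shift [ 4.6  0.  -0.2]
turn [-0.  3. -0.] shift [ 4.6  0.  -0.2]
turn [-0.  3. -0.] shift [ 4.8  0.  -0.2]
```

View pics/w9.png

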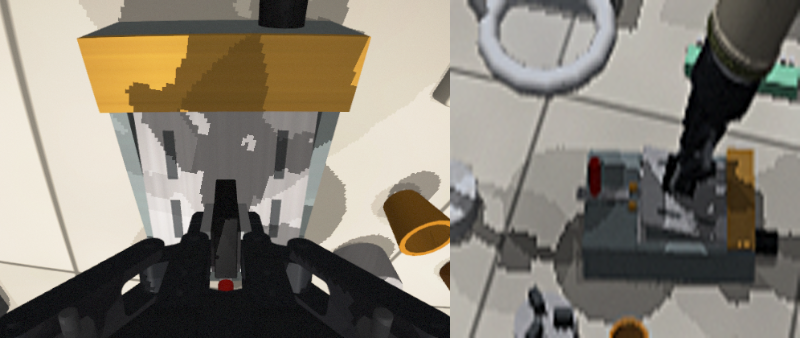

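The green edge is now hidden under the lip and nothing presses. Rotating the far edge down in small steps.

send_rows --plan '[{"x":0.0028,"y":0,"z":0.0008,"wx":0,"wy":1.5,"wz":0,"gripper":0},{"x":0.0023,"y":0,"z":-0.0001,"wx":0,"wy":1.5,"wz":0,"gripper":0},{"x":0.0023,"y":0,"z":-0.0001,"wx":0,"wy":1.5,"wz":0,"gripper":0},{"x":0.0023,"y":0,"z":-0.0001,"wx":0,"wy":1.5,"wz":0,"gripper":0},{"x":0.0023,"y":0,"z":-0.0001,"wx":0,"wy":1.5,"wz":0,"gripper":0},{"x":0.0023,"y":0,"z":-0.0001,"wx":0,"wy":1.5,"wz":0,"gripper":0},{"x":0,"y":0,"z":0,"wx":0,"wy":0,"wz":0,"gripper":0}]'

```text
time_s: 21.32
tool_pos: [0.5506, -0.1778, 0.0531]
tool_rot: [-0.064, 0.62, 0.08, 0.778]
force: [0.5, -0.9, -3.4]
width: 0.126
```

```bash
python3 - <<'E'
from h import *
print(ctrl.state()['force'])
f=heldgo(-.059,.0385,3);heldgo(-.059,.0378,0,frm=f)
E
```

```text
[ 0.50419546 -0.88343106 -3.41123195]
turn [-0. -0. -0.] shift [-0.4 -0.5 -1.1]
turn [-0.  3. -0.] shift [ 4.8  0.  -0.2]
```

send_rows --plan '[{"x":0.0012,"y":0,"z":-0.0008,"wx":0,"wy":0.8,"wz":0,"gripper":0},{"x":0.0011,"y":0,"z":-0.0006,"wx":0,"wy":0.8,"wz":0,"gripper":0},{"x":0.0011,"y":0,"z":-0.0002,"wx":0,"wy":0.7,"wz":0,"gripper":0},{"x":0.001,"y":0,"z":0,"wx":0,"wy":0.7,"wz":0,"gripper":0},{"x":0,"y":0,"z":0,"wx":0,"wy":0,"wz":0,"gripper":0}]'

```text
time_s: 21.95
tool_pos: [0.5498, -0.1782, 0.0486]
tool_rot: [-0.065, 0.64, 0.078, 0.762]
force: [0.3, 0.9, -2.7]
width: 0.124
```

```bash
python3 - <<'E'
from h import *
print(ctrl.state()['force'])
heldgo(-.059,.0375,0)
E
```

```text
[ 0.33013859  0.85413232 -2.71175101]
turn [-0. -0. -0.] shift [ 0.5 -0.3  0.3]
```

send_rows --plan '[{"x":0.0006,"y":0,"z":-0.0001,"wx":0,"wy":0,"wz":0,"gripper":0},{"x":0.0006,"y":0,"z":-0.0001,"wx":0,"wy":0,"wz":0,"gripper":0},{"x":0,"y":0,"z":0,"wx":0,"wy":0,"wz":0,"gripper":0}]'

```text
time_s: 22.32
tool_pos: [0.5497, -0.1783, 0.0482]
tool_rot: [-0.065, 0.64, 0.078, 0.762]
force: [-3.8, 1.6, 5.9]
width: 0.123
```

send_rows --plan '[{"x":0,"y":0,"z":0,"wx":0,"wy":0,"wz":0,"gripper":0.3},{"x":0,"y":0,"z":0,"wx":0,"wy":0,"wz":0,"gripper":0.35},{"x":0,"y":0,"z":0,"wx":0,"wy":0,"wz":0,"gripper":0.35},{"x":-0.02,"y":0,"z":0,"wx":0,"wy":0,"wz":0,"gripper":0.35},{"x":-0.03,"y":0,"z":0,"wx":0,"wy":0,"wz":0,"gripper":0.35},{"x":-0.03,"y":0,"z":0,"wx":0,"wy":0,"wz":0,"gripper":0.35},{"x":-0.02,"y":0,"z":-0.01,"wx":0,"wy":0,"wz":0,"gripper":0.5},{"x":0,"y":0,"z":-0.03,"wx":0,"wy":0,"wz":0,"gripper":0.5},{"x":0,"y":0,"z":0,"wx":0,"wy":0,"wz":0,"gripper":0.5}]'

```text
time_s: 23.45
tool_pos: [0.4924, -0.1906, 0.1389]
tool_rot: [-0.064, 0.64, 0.077, 0.762]
force: [0.7, 0.1, 0.6]
width: 0.499
```

```bash
python3 - <<'E'
from s import *
s=ctrl.state();print(s['time_s'],q0.round(2),s['force'])
a=ctrl.grab_frame("wrist")
e=ext('wrist',s['tool_pos'],s['tool_rot'])
M=np.array([[-49,64,53],[-49,-64,53],[61,-50,40],[61,50,40],[35,-6,80],[35,6,80],[113,0,93],[113,0,53],[70,0,53]])/1e3
print((proj(tf(T,M),e)/.7).round())
cv2.imwrite("pics/w10.png",cv2.resize(a,(800,600),interpolation=cv2.INTER_CUBIC));np.savez('w10.npz',p=s['tool_pos'],r=s['tool_rot'])
E
```

```text
23.45 [ 0.14  0.14  0.25  1.91 -0.16  0.96  2.24] [0.66098253 0.06643649 0.56704055]
[[527. 270.]
 [276. 271.]
 [325. 423.]
 [480. 422.]
 [391. 435.]
 [413. 435.]
 [403. 550.]
 [403. 496.]
 [403. 448.]]
```

View pics/w10.png

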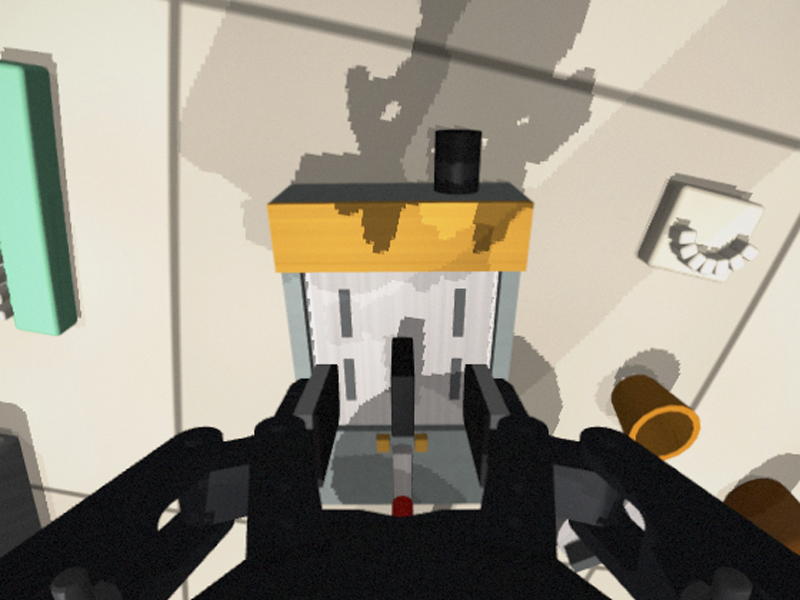

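The cover lies flat in the opening. Its far edge is at row 425 (predicted 423), the lip edge is at row 271 as predicted, the tab stands upright and the bolt is back. Now push the bolt home.

```bash
cat > bolt.py <<'E'
from s import *
yk=-.15;a=np.radians(33);k=tf(T,[[.115,0,.08]])[0];d=Rt(yk,a)[:,0];g=k+.019*d
print('t',ctrl.state()['time_s'],q0.round(2))
f=go(g-.09*d,yk,33);go(g,yk,33,f);go(g,yk,33)
q,m=seg(q0,L,g-.09*d,Rt(yk,a));print(q.round(2),m);q,m=seg(q,L,g,Rt(yk,a));print(q.round(2),m)
Q=R.from_quat(ctrl.state()['tool_rot']);print('per mm -x trap:',Q.inv().apply([-np.cos(T[2]),-np.sin(T[2]),0]).round(3))
E
python3 bolt.py
```

```text
t 23.5 [ 0.14  0.14  0.25  1.91 -0.16  0.96  2.24]
turn [ 18.9 -22.8  -7.4] shift [57.1 53.9 88.6]
turn [0. 0. 0.] shift [90.  0.  0.]
turn [ 18.9 -22.8  -7.4] shift [147.1  53.9  88.6]
[ 0.07  0.11  0.15  2.08 -0.14  0.38  1.76] 0.0007202933489410041
[ 0.13  0.34  0.09  2.01 -0.26  0.22  1.86] 0.00020228137742187862
per mm -x trap: [-0.173 -0.005 -0.985]
```

send_rows --plan '[{"x":0,"y":0,"z":0,"wx":6.3,"wy":-7.6,"wz":-2.5,"gripper":0.5},{"x":0,"y":0,"z":0,"wx":6.3,"wy":-7.6,"wz":-2.5,"gripper":0.5},{"x":0,"y":0,"z":0,"wx":6.3,"wy":-7.6,"wz":-2.4,"gripper":0.5},{"x":0.014,"y":0.0135,"z":0.022,"wx":0,"wy":0,"wz":0,"gripper":0.5},{"x":0.014,"y":0.0135,"z":0.022,"wx":0,"wy":0,"wz":0,"gripper":0.5},{"x":0.014,"y":0.0135,"z":0.022,"wx":0,"wy":0,"wz":0,"gripper":0.5},{"x":0.014,"y":0.0134,"z":0.0226,"wx":0,"wy":0,"wz":0,"gripper":0.5},{"x":0,"y":0,"z":0,"wx":0,"wy":0,"wz":0,"gripper":0.5},{"x":0,"y":0,"z":0,"wx":0,"wy":0,"wz":0,"gripper":0.5}]'

```text
time_s: 24.62
tool_pos: [0.6054, -0.1518, 0.1398]
tool_rot: [0.036, 0.476, -0.065, 0.876]
force: [-0.5, 0.4, -0.4]
width: 0.499
```

```bash
python3 bolt.py; python3 - <<'E'
from h import *
s=ctrl.state();a=ctrl.grab_frame("wrist");e=ext('wrist',s['tool_pos'],s['tool_rot'])
h=cv2.cvtColor(a,cv2.COLOR_BGR2HSV);m=((h[...,0]<8)|(h[...,0]>172))&(h[...,1]>170)&(h[...,2]>50)
ys,xs=np.nonzero(m);print('red',len(xs),xs.min(),xs.max(),ys.min(),ys.max())
for x in(.108,.112,.116,.120):print(x,proj(tf(T,[[x,0,.053],[x,0,.093]]),e).round().tolist())
E
```

```text
t 24.625 [ 0.07  0.11  0.16  2.07 -0.15  0.39  1.76]
turn [ 0.1 -0.1 -0.1] shift [ 0.5 -0.7  0.3]
turn [0. 0. 0.] shift [90.  0.  0.]
turn [ 0.1 -0.1 -0.1] shift [90.5 -0.7  0.3]
[ 0.07  0.11  0.15  2.08 -0.14  0.38  1.76] 5.013708753795617e-06
[ 0.13  0.34  0.09  2.01 -0.26  0.22  1.86] 0.00020300195007456466
per mm -x trap: [-0.51  -0.348 -0.787]
red 910 270 289 196 247
0.108 [[276.0, 192.0], [275.0, 234.0]]
0.112 [[278.0, 196.0], [278.0, 238.0]]
0.116 [[280.0, 199.0], [280.0, 241.0]]
0.12 [[282.0, 203.0], [282.0, 244.0]]
```

send_rows --plan '[{"x":0.02,"y":0,"z":0,"wx":0,"wy":0,"wz":0,"gripper":0.5},{"x":0.02,"y":0,"z":0,"wx":0,"wy":0,"wz":0,"gripper":0.5},{"x":0.02,"y":0,"z":0,"wx":0,"wy":0,"wz":0,"gripper":0.5},{"x":0.018,"y":0,"z":0,"wx":0,"wy":0,"wz":0,"gripper":0.5},{"x":0.012,"y":-0.0007,"z":0,"wx":0,"wy":0,"wz":0,"gripper":0.5},{"x":0,"y":0,"z":0,"wx":0,"wy":0,"wz":0,"gripper":0.5}]'

```text
time_s: 25.42
tool_pos: [0.6534, -0.1603, 0.0641]
tool_rot: [0.036, 0.476, -0.065, 0.876]
force: [-0.3, -0.3, -0.8]
width: 0.502
```

```bash
python3 bolt.py
```

```text
t 25.425 [ 0.13  0.32  0.09  2.01 -0.26  0.24  1.87]
turn [ 0.  -0.1 -0. ] shift [-89.5   0.6   0.7]
turn [0. 0. 0.] shift [90.  0.  0.]
turn [ 0.  -0.1 -0. ] shift [0.5 0.6 0.7]
[ 0.06  0.11  0.16  2.08 -0.15  0.38  1.76] 0.0001818515967900203
[ 0.12  0.34  0.09  2.01 -0.27  0.23  1.87] 0.00021086549560242202
per mm -x trap: [-0.509 -0.349 -0.787]
```

Close, then slide 24 mm towards the lip.

send_rows --plan '[{"x":0,"y":0.0006,"z":0,"wx":0,"wy":0,"wz":0,"gripper":0},{"x":0,"y":0,"z":0,"wx":0,"wy":0,"wz":0,"gripper":0},{"x":0,"y":0,"z":0,"wx":0,"wy":0,"wz":0,"gripper":0},{"x":0,"y":0,"z":0,"wx":0,"wy":0,"wz":0,"gripper":0},{"x":-0.002,"y":-0.0014,"z":-0.0031,"wx":0,"wy":0,"wz":0,"gripper":0},{"x":-0.002,"y":-0.0014,"z":-0.0031,"wx":0,"wy":0,"wz":0,"gripper":0},{"x":-0.002,"y":-0.0014,"z":-0.0031,"wx":0,"wy":0,"wz":0,"gripper":0},{"x":-0.002,"y":-0.0014,"z":-0.0031,"wx":0,"wy":0,"wz":0,"gripper":0},{"x":-0.002,"y":-0.0014,"z":-0.0031,"wx":0,"wy":0,"wz":0,"gripper":0},{"x":-0.002,"y":-0.0014,"z":-0.0031,"wx":0,"wy":0,"wz":0,"gripper":0},{"x":0,"y":0,"z":0,"wx":0,"wy":0,"wz":0,"gripper":0}]' --grip_force 30

```text
time_s: 26.8
tool_pos: [0.6311, -0.1647, 0.0657]
tool_rot: [0.036, 0.475, -0.065, 0.877]
force: [-2.0, -2.9, 8.9]
width: 0.152
```

send_rows --plan '[{"x":-0.0008,"y":-0.0005,"z":-0.0012,"wx":0,"wy":0,"wz":0,"gripper":0},{"x":-0.0008,"y":-0.0005,"z":-0.0012,"wx":0,"wy":0,"wz":0,"gripper":0},{"x":0,"y":0,"z":0,"wx":0,"wy":0,"wz":0,"gripper":0}]'

```text
time_s: 27.18
tool_pos: [0.6283, -0.1651, 0.0657]
tool_rot: [0.036, 0.475, -0.065, 0.877]
force: [0.2, -1.8, 6.7]
width: 0.152
```

send_rows --plan '[{"x":-0.0008,"y":-0.0005,"z":-0.0012,"wx":0,"wy":0,"wz":0,"gripper":0},{"x":-0.0008,"y":-0.0005,"z":-0.0012,"wx":0,"wy":0,"wz":0,"gripper":0},{"x":0,"y":0,"z":0,"wx":0,"wy":0,"wz":0,"gripper":0}]'

```text
time_s: 27.55
tool_pos: [0.6254, -0.1658, 0.0657]
tool_rot: [0.035, 0.475, -0.065, 0.877]
force: [1.1, -1.5, 6.1]
width: 0.153
```

```bash
cat > chkb.py <<'E'
from h import *
s=ctrl.state();Q=R.from_quat(s['tool_rot']);gp=s['tool_pos']-Q.as_matrix()[:,0]*.019
v=gp[:2]-T[:2];c,n=np.cos(T[2]),np.sin(T[2]);print('grasp trap',c*v[0]+n*v[1],-n*v[0]+c*v[1],gp[2],s['force'])
a=ctrl.grab_frame("wrist");e=ext('wrist',s['tool_pos'],s['tool_rot'])
h=cv2.cvtColor(a,cv2.COLOR_BGR2HSV);m=((h[...,0]<8)|(h[...,0]>172))&(h[...,1]>170)&(h[...,2]>50)
ys,xs=np.nonzero(m);print('red',len(xs),xs.min(),xs.max(),ys.min(),ys.max())
for x in(.086,.088,.09,.092,.096):print(x,proj(tf(T,[[x-.007,0,.053],[x,0,.073],[x+.007,0,.093]]),e).round().tolist())
E
python3 chkb.py
```

```text
grasp trap 0.08541017155648649 0.0001408258429086498 0.08162020242908455 [ 1.08289272 -1.4662194   6.13411396]
red 2504 265 296 233 321
0.086 [[275.0, 229.0], [280.0, 272.0], [286.0, 320.0]]
0.088 [[277.0, 231.0], [282.0, 274.0], [287.0, 322.0]]
0.09 [[278.0, 233.0], [283.0, 276.0], [289.0, 323.0]]
0.092 [[279.0, 236.0], [285.0, 278.0], [290.0, 325.0]]
0.096 [[282.0, 240.0], [287.0, 282.0], [293.0, 328.0]]
```

send_rows --plan '[{"x":-0.0008,"y":-0.0005,"z":-0.0012,"wx":0,"wy":0,"wz":0,"gripper":0},{"x":-0.0008,"y":-0.0005,"z":-0.0012,"wx":0,"wy":0,"wz":0,"gripper":0},{"x":0,"y":0,"z":0,"wx":0,"wy":0,"wz":0,"gripper":0}]'

```text
time_s: 27.98
tool_pos: [0.625, -0.1657, 0.0662]
tool_rot: [0.035, 0.474, -0.065, 0.878]
force: [25.2, -4.6, -13.3]
width: 0.148
```

send_rows --plan '[{"x":-0.0008,"y":-0.0005,"z":-0.0012,"wx":0,"wy":0,"wz":0,"gripper":0},{"x":0,"y":0,"z":0,"wx":0,"wy":0,"wz":0,"gripper":0}]'

```text
time_s: 28.22
tool_pos: [0.6242, -0.1657, 0.0665]
tool_rot: [0.035, 0.473, -0.065, 0.878]
force: [31.5, -4.9, -16.7]
width: 0.149
```

```bash
python3 chkb.py
```

```text
grasp trap 0.08419596563623835 0.0005391001370945551 0.08233197038809398 [ 31.54524608  -4.88817863 -16.68189672]
red 2445 265 295 233 320
0.086 [[275.0, 229.0], [280.0, 272.0], [286.0, 320.0]]
0.088 [[277.0, 231.0], [282.0, 274.0], [287.0, 321.0]]
0.09 [[278.0, 234.0], [283.0, 276.0], [289.0, 323.0]]
0.092 [[280.0, 236.0], [285.0, 278.0], [290.0, 325.0]]
0.096 [[282.0, 240.0], [287.0, 282.0], [293.0, 328.0]]
```

The bolt is against its stop: 31 N reaction, with the knob at trap x ≈ 0.088. Release and retreat.

send_rows --plan '[{"x":0,"y":0,"z":0,"wx":0,"wy":0,"wz":0,"gripper":0.5},{"x":0,"y":0,"z":0,"wx":0,"wy":0,"wz":0,"gripper":0.5},{"x":0,"y":0,"z":0,"wx":0,"wy":0,"wz":0,"gripper":0.5},{"x":-0.02,"y":0,"z":0,"wx":0,"wy":0,"wz":0,"gripper":0.5},{"x":-0.03,"y":0,"z":0,"wx":0,"wy":0,"wz":0,"gripper":0.5},{"x":-0.03,"y":0,"z":0,"wx":0,"wy":0,"wz":0,"gripper":0.5},{"x":-0.03,"y":0,"z":0,"wx":0,"wy":0,"wz":0,"gripper":0.5},{"x":0,"y":0,"z":0,"wx":0,"wy":0,"wz":0,"gripper":0.5}]'

```text
time_s: 29.28
tool_pos: [0.5614, -0.1577, 0.1594]
tool_rot: [0.036, 0.474, -0.065, 0.877]
force: [0.3, 0.1, -0.0]
width: 0.504
```

```bash
python3 chkb.py; python3 - <<'E'
from h import *
s=ctrl.state();a=ctrl.grab_frame("wrist");e=ext('wrist',s['tool_pos'],s['tool_rot'])
rs=ctrl.regions_of("cover_tab","wrist")
for r in rs[:2]:print(r['p'],r['extent'])
print(proj(tf(T,[[-.049,.05,.04],[-.049,-.05,.04],[.061,-.05,.04],[.061,.05,.04],[-.004,0,.08],[.036,0,.08]]),e).round().tolist())
# tab silhouette: black pixels near the tab
g=cv2.cvtColor(a,cv2.COLOR_BGR2GRAY);p=proj(tf(T,[[-.004,0,.04],[.036,0,.08]]),e).round().astype(int);print(p.tolist())
x0,x1=p[:,0].min()-25,p[:,0].max()+25;y0,y1=max(0,p[:,1].min()-25),p[:,1].max()+20
m=g[y0:y1,x0:x1]<35;ys,xs=np.nonzero(m);print('dark',xs.min()+x0,xs.max()+x0,ys.min()+y0,ys.max()+y0)
E
```

```text
grasp trap 0.024407471882704507 0.021300913931709606 0.1752950954524607 [ 0.33411317  0.05642813 -0.02319038]
red 741 274 290 191 237
0.086 [[279.0, 188.0], [282.0, 212.0], [285.0, 236.0]]
0.088 [[280.0, 190.0], [283.0, 213.0], [286.0, 238.0]]
0.09 [[281.0, 191.0], [284.0, 215.0], [287.0, 239.0]]
0.092 [[282.0, 193.0], [285.0, 216.0], [288.0, 241.0]]
0.096 [[283.0, 196.0], [286.0, 219.0], [290.0, 243.0]]
0.81 [133.7, 0.0, 197.2, 182.3]
[[282.0, -8.0], [132.0, 58.0], [217.0, 180.0], [331.0, 146.0], [229.0, 128.0], [256.0, 175.0]]
[[235, 94], [256, 175]]
dark 223 265 93 172
```

The released knob is at 0.088, so the bolt is home. The plate's outline (left 134, right 331, bottom 182) matches a flat plate in the opening (132, 331, 180). Handing in.

```bash
python3 -c "
from bench import ctrl
print(ctrl.state()['force'],ctrl.state()['time_s']);print(ctrl.hand_in())"
```

```text
[-0.32005782  0.60527186 -0.57861629] 29.425
the job is handed in; nothing more can be done
None
```

The trap is closed and I handed the job in at 29.4 s; no verdict was reported. I drew the bolt back about 24 mm and slid the green edge of the steel cover under the lip at a 12° tilt. I then lowered the far edge in the gripper until it rested on the ledge, let go, and pushed the bolt against its stop.

**Last checks:**
- **Bolt:** the stop pushed back with about 31 N. After release the knob was at trap x ≈ 88 mm, the fully home position, to within about 2 mm.
- **Cover:** its outline matched a plate lying flat in the opening to about 2 px. That last check was on numbers only, because the 12 viewed pictures were used up. The hook-edge depth under the lip, about 10 mm, comes from the arm's pose, since the lip hides that edge.
- **Robot:** the arm was clear, with under 1 N at the wrist.
- **Not checked:** I did not re-measure the bystanders at the end. The arm passed close to none of them, and I saw no sign of contact with the lamp.

**What went wrong on the way:** the first move call was refused because its rows left out some keys. The first reach for the knob stopped short on the limits of joints 2 and 3, so I backed off and approached again at a different angle.

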